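# Square the contactor modules and lock them in the storage rack

### The job

Put the loose contactor modules away, from the longest to the shortest: push each one snugly into the corner of the two fences on the bench, lying flat with a long side along the longer fence and an end against the shorter one, so that it is square, then take it from there and lower it fully into the rack pocket of its own length. When all are in, slide the keeper bar towards the robot until the robot-side edge of its end blocks is level with the black lines on the rack's sides, and only then turn the clamp knob clockwise a quarter turn to its stop. Leave the other things on the bench where they are.

Things in the scene. Friction and masses are not known exactly. Their poses are not given: they have to be found in the camera images.
- long_centre (a point): centre, 24 mm above its underside, of the longest contactor module: a black rectangular block with a grey top and screw heads at both ends, 115 mm long (its x axis) x 46 mm wide (y) x 48 mm high (z), 0.15 to 0.4 kg; may be absent; both ways round along its length are equal
- mid_centre (a point): centre, 24 mm above its underside, of the middle contactor module: a black rectangular block with a grey top and screw heads at both ends, 95 mm long (its x axis) x 46 mm wide (y) x 48 mm high (z), 0.15 to 0.4 kg; may be absent; both ways round along its length are equal
- short_centre (a point): centre, 24 mm above its underside, of the shortest contactor module: a black rectangular block with a grey top and screw heads at both ends, 75 mm long (its x axis) x 46 mm wide (y) x 48 mm high (z), 0.15 to 0.4 kg; may be absent; both ways round along its length are equal
- corner (a point): inner corner of the squaring jig at bench level: two low aluminium bars 14 mm high and 14 mm thick fixed to the bench at a right angle. The longer one (about 155 mm) runs from the corner along this point's -x, with its inner face at y = 0; the shorter (130 mm) runs along -y with its inner face at x = 0. Parts go on the -x, -y side, on the flat bench: a squared module of length L has its centre at (-L/2, -23 mm) in this frame, its length along x
- pocket_long (a point): centre of the floor of the 115 mm pocket in the fixed grey rack; x and y are those of the rack (length along x). The pocket is 6 mm longer and 6 mm wider than its module, its floor 5 mm above the bench, its rim 20 mm above that floor; pockets lie side by side at 86 mm along y, their +x ends in line
- pocket_mid (a point): centre of the floor of the 95 mm pocket in the fixed grey rack; x and y are those of the rack (length along x). The pocket is 6 mm longer and 6 mm wider than its module, its floor 5 mm above the bench, its rim 20 mm above that floor; pockets lie side by side at 86 mm along y, their +x ends in line
- pocket_short (a point): centre of the floor of the 75 mm pocket in the fixed grey rack; x and y are those of the rack (length along x). The pocket is 6 mm longer and 6 mm wider than its module, its floor 5 mm above the bench, its rim 20 mm above that floor; pockets lie side by side at 86 mm along y, their +x ends in line
- keeper (a joint): position of the keeper, 0 (away from the robot) to 0.062 m; grows as it slides along the rack's -x, towards the robot; stiff (about 4 N) and stays where left; it is on the mark at 0.045. At the mark it overhangs the +x ends of the modules, 5 mm above them (bar 58 to 66 mm above the bench, its tab up to 96 mm)
- keeper_tab (a point): centre of the black grip tab standing on the middle of the steel keeper bar: 14 mm thick along the rack's x, 40 mm wide along y, 30 mm high (15 mm above and below this point); beneath it the bar is 26 mm wide; moves with the keeper
- pointer (a point): robot-side edge of the keeper's right-hand end block (seen from the robot; 26 x 24 mm, rising from the slotted side plate), 34 mm above the bench; moves with the keeper
- mark (a point): where the pointer must come: level with the black line on the white block outside the rack's right-hand rail (a like line stands on the left); x is the slide direction
- clamp (a joint): angle of the clamp knob, 0 loose to 1.5 rad at its stop, growing clockwise seen from above; friction about 0.06 N m; it does not move with the keeper
- clamp_grip (a point): on the knob's upright axis at the height to grip: black knob with a raised grip bar 38 mm long, 14 mm thick, 30 mm high from 23 mm below this point to 7 mm above it; at joint angle 0 the bar lies along the rack's x and it turns with the knob; its top is 78 mm above the bench
- meter: grey hand multimeter 110 x 62 x 32 mm lying among the modules; origin at the centre of its underside; to be left alone
- driver: screwdriver about 200 mm long, 26 mm thick, lying beyond the jig; origin at the middle of its length, on the bench; to be left alone
- strip: white terminal strip 160 x 30 x 28 mm beyond the rack; origin at the centre of its underside; to be left alone
Not all that is in view belongs to the job. What is shaped like the part that bears short_centre but yellow is not meant.

How it is judged:
On the way, in this order (a step that is already met when the one before it is completed fails the run):
1. the longest (115 mm) module stands flat and square in the fence corner (x of long_centre in the frame of corner between -0.061 and -0.054 m and y of long_centre in the frame of corner between -0.0265 and -0.0195 m and angle between the x axis of long_centre and the x axis of corner, either way round below 0.035 rad and z of long_centre in the frame of corner below 0.028 m), for 0.3 s.
2. the middle (95 mm) module stands flat and square in the fence corner (x of mid_centre in the frame of corner between -0.051 and -0.044 m and y of mid_centre in the frame of corner between -0.0265 and -0.0195 m and angle between the x axis of mid_centre and the x axis of corner, either way round below 0.035 rad and z of mid_centre in the frame of corner below 0.028 m), for 0.3 s.
3. the shortest (75 mm) module stands flat and square in the fence corner (x of short_centre in the frame of corner between -0.041 and -0.034 m and y of short_centre in the frame of corner between -0.0265 and -0.0195 m and angle between the x axis of short_centre and the x axis of corner, either way round below 0.035 rad and z of short_centre in the frame of corner below 0.028 m), for 0.3 s.
4. every module is down in the pocket of its own length (horizontal distance between long_centre and pocket_long below 0.007 m and z of long_centre in the frame of pocket_long below 0.028 m and angle between each of long_centre, mid_centre, short_centre's own z axis and vertical below 0.07 rad and angle between the x axis of long_centre and the x axis of pocket_long, either way round below 0.12 rad and horizontal distance between mid_centre and pocket_mid below 0.007 m and z of mid_centre in the frame of pocket_mid below 0.028 m and angle between the x axis of mid_centre and the x axis of pocket_mid, either way round below 0.12 rad and horizontal distance between short_centre and pocket_short below 0.007 m and z of short_centre in the frame of pocket_short below 0.028 m and angle between the x axis of short_centre and the x axis of pocket_short, either way round below 0.12 rad), for 0.3 s.
5. the keeper bar is at the mark, the clamp knob still loose (x of pointer in the frame of mark between -0.004 and 0.004 m and value of joint clamp below 0.5 rad), for 0.2 s.
6. the clamp knob is tightened with the keeper at the mark (x of pointer in the frame of mark between -0.004 and 0.004 m and value of joint clamp above 1.2 rad), for 0.2 s.
At the end, for the whole second after the job is handed in: Every module present is down in the pocket of its own length (centre within 7 mm of the pocket's, bottom within 4 mm of its floor, upright), the keeper's pointer edge is within 4 mm of the mark along the slide, and the clamp knob is turned past 1.2 rad (all of step 4 and all of step 6); the robot touches nothing.
It fails at once if another thing on the bench was shoved more than 6 cm (distance of any of meter, driver, strip from where it was at the start of the episode above 0.06 m).
Of module_long, module_mid, module_short only 2 to 3 are there at a start; the rules pass over those that are not, and their reading is None.
At some moment in a run one of module_long, module_mid, module_short may be knocked a few centimetres aside while the robot is not near it.
Once in a run the grip may slacken for a moment while it holds something.
It also fails if it takes over 210 s, if anything falls off the work surface, if the arm or the gripper's body presses on something with over 40 N, if the wrist force passes 120 N, or if a joint passes its speed limit or range.

### The arm

A 6-joint arm with a two-finger parallel gripper is mounted at the origin on the work surface. World frame = base frame: x ahead of the robot, y to its left, z up, the work surface at z = 0. Lengths are in m, angles in rad, forces in N, time in s.
With the tool pointing down it reaches from about 0.4 to 0.825 m from the base axis. Payload 7 kg.
Tool frame: the origin (TCP) lies midway between the tips of the shut fingers; the grasp point (between the pads) lies 19 mm behind it; z points along the fingers, y is the line along which they close (so a half turn about z gives the same grasp; the last joint's range is limited). The gripper opens to 88 mm and grips with 3 to 60 N. Pads are 19 mm wide; open, the fingers measure 130 mm over their backs; the gripper's body (78 mm by 193 mm) begins 47 mm behind the grasp point.
Start: joints at [1.619, 0.359, 0.012, 0, -1.224, -0.288], TCP at [0.16, 0.656, 0.227] pointing down, gripper open.
Joint ranges: [-3.07, 3.07], [-1.43, 2.12], [-1.02, 1.25], [-3.03, 1.67], [-3.05, -0], [-3.03, 3.03]. Speed limits (rad/s): [2.39, 2.39, 3.01, 3.14, 3.14, 3.14].

### API

Orientations are given as [roll, pitch, yaw] about the fixed x, y, z axes, in that order (R = Rz(yaw) Ry(pitch) Rx(roll)).
In Python, from station import get_state, grab_frame, calibration, job_done, boxes_of, regions_of, spot_point gives the robot as it stands. The module is installed in compiled form; this text tells all that it offers.
- The arm moves only by the tool arm_command, never from a script. Its argument "commands" is a list of rows, each an object of numbers: "tx", "ty", "tz": the shift along the tool's x, y, z each as a share of 25 cm, from -1 to 1; "twist": the turn about the tool's z as a share of 180 degrees, from -1 to 1. A call has exactly 8 rows; each row is the pose to reach, as a shift and turn from the pose commanded when the call began, along the tool's axes at that moment, turning the shorter way round; what a row does not reach only later rows make up. A row lasts 1/12 s, in which the tool goes at most 41.7 mm and 7.16 degrees, less where a joint would pass 70% of its speed; a pose out of reach is approached as far as the arm can. A call with a number of a shift or a turn outside -1 to 1 is refused whole. A call with a gripper value outside its range is refused whole. "claw" is the opening, from 0 (shut) to 1 (fully open), set as the call begins (left out, the last holds). The fingers move at their own pace and stop on an object; "grip_force" is the grip in N (left out, the last holds). Time passes only in rows, so rows that repeat a pose let the fingers close, or fill a call up. It gives the time, the measured TCP pose, the force, the opening and the grip force at its end, in the units of the state.
- get_state(): the state, without advancing time (a new reading comes with each control period).
- grab_frame(name): name is "scene" or "top" or "wrist"; returns the picture (420x560x3 uint8, red, green, blue); there is no depth.
- calibration(name): a dict with "camera_matrix" (3x3 intrinsics, pixels), "extrinsics" (4x4, takes a point from camera to world coordinates). Camera axes: x right, y down, z forward; pixel columns grow to the right and rows downward; lengths in m; the calibration is good to about 2 mm. A picture is of the moment at which its call begins: read the wrist's pose just before it. calibration takes no time and is no camera call; for the wrist camera it gives the pose at the moment of the call.
- job_done(): hands the job in; it is judged then, once.
Trained networks look in the newest picture that a camera, given by its name, has taken for a name from the list of things; names that differ only in an ending like _2 or _b are one class to them, and where a whole thing is asked for, a point or a joint stands for the part that bears it (a point fixed in the world has none). Each returns a list of dicts, best first, with "score" (0 to 1); they miss things now and then, are a little off and sometimes report something else, mostly with a low value. They report only what shows in the picture. A call takes as long as a camera call. They do not tell look-alikes from the thing itself.
- boxes_of(query, camera): "rect" ([left, top, right, bottom] in pixels, round what is visible of it).
- regions_of(query, camera): "region" (420x560 bool, what is visible of it) and "rect" ([left, top, right, bottom] in pixels, round what is visible of it).
- spot_point(query, camera): "uv" ([column, row] in pixels: a listed point, or the origin of a listed thing).
The state is a dict: "t": time; "q": joint angles; "qd": joint speeds; "joint_efforts": joint torques, N m; "eef_pos": TCP position; "ee_rot": TCP orientation; "force": force on the tool from outside, world axes, zero at the start; "moment": the same for the moment, N m; "width": finger opening in m; "gripper_force": force on a finger pad.
Only numpy, scipy, OpenCV 4.12 (cv2) and the standard library are available. Lean on these libraries where they do the work, as an engineer would, in place of code of your own. Each camera call takes 0.05 s, during which the arm holds its last target. There are 200 camera calls.

## Working session

There is one attempt and no reset: what is moved stays moved. The work goes in short steps, Python scripts to look and compute and a tool call to move; the robot and the scene stay as the last step left them, time stands still between calls to the robot, and variables do not carry over. Pictures are saved under pics/ and viewed, at most 14 in all, crops included, and the job is handed in when it is done.

Besides the shell and the picture viewer there is one more tool, called after ">>>" as name([rows], argument=value, ...), one row to a line, values as JSON. arm_command: Moves the arm, as the interface text tells. Shift numbers are shares of 25 cm and turn numbers shares of 180 degrees, none past 1 either way. Its arguments: {"type":"object","properties":{"commands":{"type":"array"},"claw":{"type":"number"},"grip_force":{"type":"number"}},"required":["commands"]}

```bash
mkdir -p pics
cat > h.py <<'E'
import numpy as np, cv2
from station import *
def cal(n):
    c=calibration(n); return np.array(c["camera_matrix"]),np.array(c["extrinsics"])
def to_world(uv,z,n,c=None):
    K,T=c or cal(n); d=T[:3,:3]@np.linalg.inv(K)@np.array([uv[0],uv[1],1.]); o=T[:3,3]
    return o+d*(z-o[2])/d[2]
def to_px(p,n,c=None):
    K,T=c or cal(n); q=K@(T[:3,:3].T@(np.array(p)-T[:3,3])); return q[:2]/q[2]
def save(n,f):
    im=grab_frame(n); cv2.imwrite(f,im[:,:,::-1]); return im
E
python3 - <<'E'
from h import *
s=get_state(); print({k:np.round(v,3).tolist() for k,v in s.items()})
a=save("top","pics/top0.png"); 
b=save("scene","pics/scene0.png")
for n in("top","scene"):
  K,T=cal(n); print(n,K.round(0).tolist(),T.round(3).tolist())
Z=dict(long_centre=.024,mid_centre=.024,short_centre=.024,corner=0,pocket_long=.005,pocket_mid=.005,pocket_short=.005,keeper_tab=.081,pointer=.034,mark=.034,clamp_grip=.071,meter=0,driver=0,strip=0)
for k,z in Z.items():
  for n in("top",):
    for r in spot_point(k,n)[:3]:
      print(k,n,np.round(r["uv"],1),round(r["score"],2),to_world(r["uv"],z,n)[:2].round(4))
E
```

```text
{'t': 0.0, 'q': [1.619, 0.359, 0.011, -0.0, -1.224, -0.288], 'qd': [0.0, -0.001, 0.001, 0.002, 0.001, 0.001], 'joint_efforts': [0.0, -58.272, 29.306, 6.997, 0.007, -0.0], 'eef_pos': [0.16, 0.655, 0.226], 'ee_rot': [3.14, -0.0, -0.24], 'force': [-0.669, 0.689, -0.32], 'moment': [-0.043, 0.024, -0.005], 'gripper_force': 0.0, 'width': 0.087}
top [[469.0, 0.0, 281.0], [0.0, 469.0, 212.0], [0.0, 0.0, 1.0]] [[0.009, -0.999, 0.039, 0.469], [-1.0, -0.009, 0.001, -0.052], [-0.0, -0.039, -0.999, 1.211], [0.0, 0.0, 0.0, 1.0]]
scene [[415.0, 0.0, 278.0], [0.0, 415.0, 211.0], [0.0, 0.0, 1.0]] [[-0.42, 0.753, -0.506, 1.161], [0.907, 0.349, -0.233, 0.224], [0.001, -0.557, -0.83, 1.148], [0.0, 0.0, 0.0, 1.0]]
long_centre top [363.  198.7] 0.58 [ 0.5504 -0.2589]
long_centre top [173.7 205.7] 0.39 [0.5282 0.2204]
mid_centre top [419.2 193. ] 0.77 [ 0.5662 -0.4014]
short_centre top [443.1 298.3] 0.75 [ 0.3015 -0.4609]
short_centre top [398.7 254.5] 0.71 [ 0.4102 -0.3493]
short_centre top [278.  186.5] 0.64 [ 0.5794 -0.0433]
corner top [275.9 186.7] 0.59 [ 0.581  -0.0377]
pocket_long top [140.6 213.2] 0.77 [0.509  0.3096]
pocket_mid top [174.  206.1] 0.91 [0.5281 0.224 ]
pocket_short top [205.3 204.2] 0.59 [0.5337 0.1435]
keeper_tab top [167.5 169.1] 0.87 [0.6138 0.2239]
keeper_tab top [291.3 137.3] 0.17 [ 0.694  -0.0748]
pointer top [225.9 173.8] 0.68 [0.6093 0.0882]
pointer top [169.3 170.9] 0.35 [0.6153 0.2308]
mark top [231.9 190.1] 0.65 [0.5683 0.0725]
clamp_grip top [228.8 225.3] 0.49 [0.4794 0.075 ]
clamp_grip top [227.9 172.1] 0.24 [0.6091 0.0789]
meter top [335.9 262.1] 0.61 [ 0.388  -0.1938]
meter top [140.2 214.4] 0.61 [0.506 0.312]
driver top [293.2 135.4] 0.83 [ 0.7152 -0.0813]
strip top [165.5 118.9] 0.63 [0.7553 0.2514]
strip top [228.2 175.2] 0.58 [0.6098 0.0862]
```

Run:
```python
from h import *
im=cv2.imread("pics/top0.png"); cv2.imwrite("pics/topc.png",cv2.resize(im[90:330,100:480],None,fx=2.1,fy=2.1,interpolation=cv2.INTER_CUBIC))
```

```text
(no output)
```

View pics/topc.png

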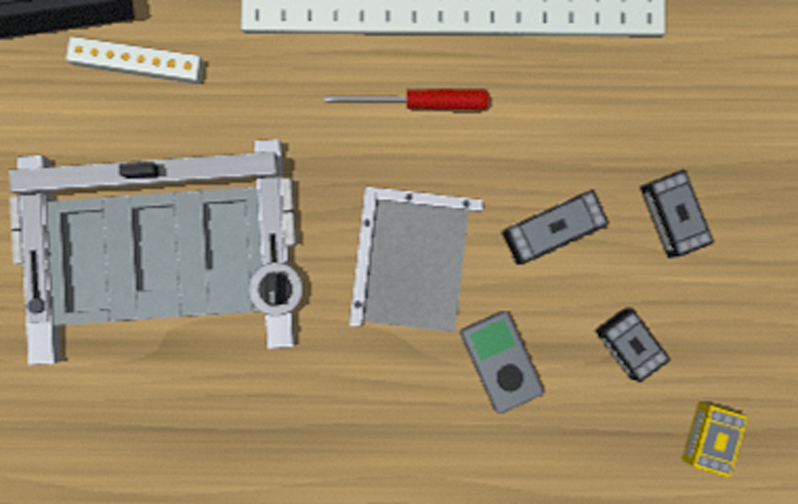

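View pics/scene0.png

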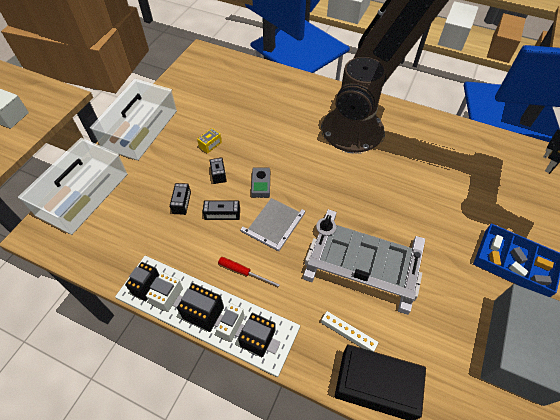

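The top view shows three black modules in full-image pixels: long at about (364,198), mid at (422,192) and short at (401,254). There is also a yellow look-alike at (443,298). The black one at (401,254) fits short_centre because the yellow one is excluded, and the crop confirms its colour. The jig corner is at (277,181). The rack is on the left, with its keeper at the far end and the knob at (231,227).

```bash
cat >> h.py <<'E'
def rot(y): return np.array([[np.cos(y),np.sin(y),0],[np.sin(y),-np.cos(y),0],[0,0,-1]])
def plan(calls,start=None):
    """calls: list of calls, each a list of (x,y,z,yaw); prints shares and rows needed."""
    if start is None:
        s=get_state(); start=(*s["eef_pos"],s["ee_rot"][2])
    st=np.array(start,float)
    for i,c in enumerate(calls):
        prev=st
        for w in c:
            w=np.array(w,float); d=rot(st[3]).T@(w[:3]-st[:3])/.25
            dy=(w[3]-st[3]+np.pi)%(2*np.pi)-np.pi
            dp=abs((w[3]-prev[3]+np.pi)%(2*np.pi)-np.pi)
            n=max(np.linalg.norm(w[:3]-prev[:3])/.0417,np.degrees(dp)/7.16)
            print(f"call{i} tx {d[0]:.3f} ty {d[1]:.3f} tz {d[2]:.3f} twist {-dy/np.pi:.3f} rows {n:.1f}"); prev=w
        st=np.array(c[-1],float)
E
python3 - <<'E'
from h import *
plan([[(.33,.47,.36,-.1)],[(.47,.28,.38,.05)]])
for k in("long_centre","mid_centre","short_centre"):
  for r in regions_of(k,"top")[:3]:
    m=r["region"].astype(np.uint8); cs=max(cv2.findContours(m,0,2)[0],key=cv2.contourArea)
    b=cv2.boxPoints(cv2.minAreaRect(cs)); P=np.array([to_world(p,.04,"top")[:2] for p in b])
    e=[P[1]-P[0],P[2]-P[1]]; e=max(e,key=np.linalg.norm); L=[np.linalg.norm(P[1]-P[0]),np.linalg.norm(P[2]-P[1])]
    print(k,round(r["score"],2),P.mean(0).round(4),np.round(L,3),"yaw",round(float(np.arctan2(e[1],e[0])),3))
E
```

```text
call0 tx 0.836 ty 0.560 tz -0.534 twist -0.045 rows 6.8
call1 tx 0.633 ty 0.700 tz -0.080 twist -0.048 rows 5.7
long_centre 0.98 [ 0.5523 -0.2573] [0.124 0.05 ] yaw -1.157
long_centre 0.38 [0.5188 0.217 ] [0.342 0.248] yaw -1.49
long_centre 0.18 [ 0.3907 -0.1938] [0.065 0.114] yaw -2.706
mid_centre 0.87 [ 0.569  -0.4005] [0.06  0.099] yaw -2.764
mid_centre 0.39 [0.5188 0.2167] [0.342 0.249] yaw -1.488
short_centre 0.84 [ 0.4126 -0.3494] [0.052 0.08 ] yaw -2.472
short_centre 0.7 [ 0.3028 -0.4472] [0.078 0.064] yaw -0.287
```

>>> arm_command([
  {"tx":0.84,"ty":0.56,"tz":-0.53,"twist":-0.045},
  {"tx":0.84,"ty":0.56,"tz":-0.53,"twist":-0.045},
  {"tx":0.84,"ty":0.56,"tz":-0.53,"twist":-0.045},
  {"tx":0.84,"ty":0.56,"tz":-0.53,"twist":-0.045},
  {"tx":0.84,"ty":0.56,"tz":-0.53,"twist":-0.045},
  {"tx":0.84,"ty":0.56,"tz":-0.53,"twist":-0.045},
  {"tx":0.84,"ty":0.56,"tz":-0.53,"twist":-0.045},
  {"tx":0.84,"ty":0.56,"tz":-0.53,"twist":-0.045},
])

```text
t: 1.62
eef_pos: [0.3346, 0.4671, 0.3642]
ee_rot: [-3.136, -0.003, -0.101]
force: [-0.2, -0.0, 1.4]
width: 0.0876
gripper_force: 0.0
```

>>> arm_command([
  {"tx":0.63,"ty":0.7,"tz":-0.08,"twist":-0.048},
  {"tx":0.63,"ty":0.7,"tz":-0.08,"twist":-0.048},
  {"tx":0.63,"ty":0.7,"tz":-0.08,"twist":-0.048},
  {"tx":0.63,"ty":0.7,"tz":-0.08,"twist":-0.048},
  {"tx":0.63,"ty":0.7,"tz":-0.08,"twist":-0.048},
  {"tx":0.63,"ty":0.7,"tz":-0.08,"twist":-0.048},
  {"tx":0.63,"ty":0.7,"tz":-0.08,"twist":-0.048},
  {"tx":0.63,"ty":0.7,"tz":-0.08,"twist":-0.048},
])

```text
t: 2.28
eef_pos: [0.4714, 0.2789, 0.3791]
ee_rot: [-3.141, -0.0, 0.049]
force: [0.3, -0.0, -0.5]
width: 0.0875
gripper_force: 0.0
```

Run:
```python
from h import *
s=get_state(); print(np.round(s["q"],2),s["eef_pos"],s["ee_rot"])
save("wrist","pics/w1.png"); c=cal("wrist"); print(c[0].round(0).tolist(),c[1].round(3).tolist())
Z=dict(pocket_long=.005,pocket_mid=.005,pocket_short=.005,keeper_tab=.081,pointer=.034,mark=.034,clamp_grip=.071)
for k,z in Z.items():
    for r in spot_point(k,"wrist")[:2]:
      print(k,np.round(r["uv"],1),round(r["score"],2),to_world(r["uv"],z,"wrist")[:2].round(4))
```

```text
[ 0.89  0.09 -0.   -0.   -1.48  0.73] [0.47135154 0.27894787 0.37914518] [-3.14125218e+00 -1.64364238e-04  4.93518079e-02]
[[297.0, 0.0, 278.0], [0.0, 297.0, 208.0], [0.0, 0.0, 1.0]] [[0.05, -0.964, -0.263, 0.541], [-0.999, -0.049, -0.012, 0.284], [-0.001, 0.263, -0.965, 0.537], [0.0, 0.0, 0.0, 1.0]]
pocket_long [265.5 151.5] 0.64 [0.4978 0.3053]
pocket_mid [315.9 142.5] 0.87 [0.5177 0.2181]
pocket_short [363.2 133.7] 0.56 [0.537  0.1375]
keeper_tab [317.5  78.2] 0.82 [0.6103 0.2335]
pointer [408.3  88.3] 0.71 [0.6104 0.0833]
mark [403.5 117. ] 0.67 [0.5669 0.0837]
clamp_grip [409.6 176.2] 0.97 [0.4766 0.0741]
```

View pics/w1.png

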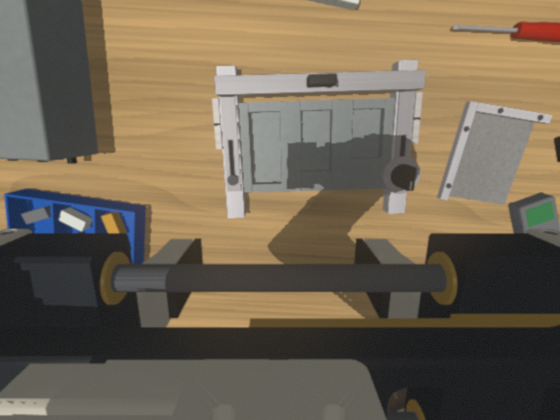

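The wrist view shows the rack, with pockets at about (265,150), (316,142) and (363,134), the keeper tab at (321,79), the knob at (402,173) and the jig at the right. Next I go over the jig and the modules.

>>> arm_command([
  {"tx":0,"ty":0.9,"tz":0.1,"twist":0.03},
  {"tx":0,"ty":0.9,"tz":0.1,"twist":0.03},
  {"tx":0,"ty":0.9,"tz":0.1,"twist":0.03},
  {"tx":0,"ty":0.9,"tz":0.1,"twist":0.03},
  {"tx":0,"ty":0.9,"tz":0.1,"twist":0.03},
  {"tx":0,"ty":0.9,"tz":0.1,"twist":0.03},
  {"tx":0,"ty":0.9,"tz":0.1,"twist":0.03},
  {"tx":0,"ty":0.9,"tz":0.1,"twist":0.03},
])

```text
t: 3.35
eef_pos: [0.4823, 0.0548, 0.3542]
ee_rot: [-3.141, -0.0, -0.044]
force: [-1.1, 0.8, -0.4]
width: 0.0877
gripper_force: 0.0
```

>>> arm_command([
  {"tx":0,"ty":0.85,"tz":0.3,"twist":0.03},
  {"tx":0,"ty":0.85,"tz":0.3,"twist":0.03},
  {"tx":0,"ty":0.85,"tz":0.3,"twist":0.03},
  {"tx":0,"ty":0.85,"tz":0.3,"twist":0.03},
  {"tx":0,"ty":0.85,"tz":0.3,"twist":0.03},
  {"tx":0,"ty":0.85,"tz":0.3,"twist":0.03},
  {"tx":0,"ty":0.85,"tz":0.3,"twist":0.03},
  {"tx":0,"ty":0.85,"tz":0.3,"twist":0.03},
])

```text
t: 4.02
eef_pos: [0.4737, -0.1567, 0.2786]
ee_rot: [3.141, 0.001, -0.137]
force: [0.4, -0.1, -0.0]
width: 0.0876
gripper_force: 0.0
```

```bash
cat >> h.py <<'E'
def block(k,n,z=.048,want=0):
    """top-face estimate: region -> contour points; yaw from min-area rect at top height"""
    out=[]
    for r in regions_of(k,n)[:3]:
        cs=max(cv2.findContours(r["region"].astype(np.uint8),0,1)[0],key=cv2.contourArea)[:,0]
        P=np.array([to_world(p,z,n)[:2] for p in cs])
        (c,wh,_)=m=cv2.minAreaRect((P*1000).astype(np.float32)); b=cv2.boxPoints(m)/1000
        e=max(b[1]-b[0],b[2]-b[1],key=np.linalg.norm); y=np.arctan2(e[1],e[0]); y=(y+np.pi/2)%np.pi-np.pi/2
        out.append((round(r["score"],2),np.round(c,1),np.round(wh,1),round(float(y),3)))
    return out
E
python3 - <<'E'
from h import *
save("wrist","pics/w2.png")
s=get_state(); print(s["eef_pos"],s["ee_rot"])
for k,z in dict(corner=0,long_centre=.024,mid_centre=.024,short_centre=.024,meter=0).items():
    for r in spot_point(k,"wrist")[:2]:
      print(k,np.round(r["uv"],1),round(r["score"],2),to_world(r["uv"],z,"wrist")[:2].round(4))
print(block("long_centre","wrist"))
E
```

```text
[ 0.47407338 -0.15610639  0.27914097] [-3.14158976e+00 -6.89772357e-07 -1.35879158e-01]
corner [189.9 109.7] 0.79 [ 0.5842 -0.0447]
long_centre [350.3 112.1] 0.75 [ 0.5504 -0.2616]
mid_centre [462.5  79.4] 0.81 [ 0.5712 -0.4081]
short_centre [416.3 199.4] 0.8 [ 0.4184 -0.3469]
short_centre [199.3   3.4] 0.41 [ 0.7011 -0.0883]
meter [315.7 229.5] 0.61 [ 0.3834 -0.2015]
meter [102.5 206.4] 0.55 [0.4642 0.1175]
[(0.91, array([ 552.1, -258.8]), array([ 47.8, 117.5]), -1.148), (0.25, array([569.5, 117.9]), array([137.6, 121.1]), 0.076)]
```

View pics/w2.png

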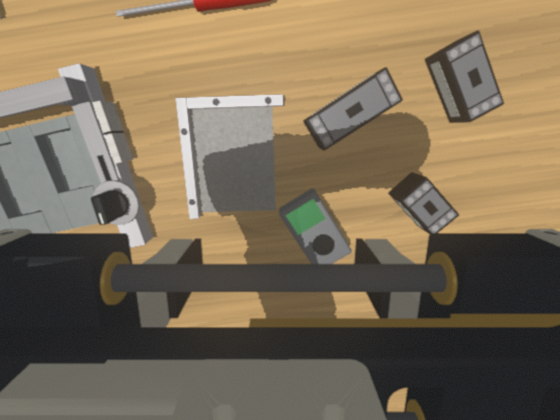

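The long module is at (353,110), mid at (466,77) and short at (425,205). The jig's inner corner is at (190,107). I fit the fence edges and plan the first grasp.

Run:
```python
from h import *
im=cv2.imread("pics/w2.png").astype(int); g=im.min(2)
c=cal("wrist")
A=[]  # long fence inner edge: per row, bright->dark going right
for v in range(125,205,4):
    r=g[v]; u0=int(192+(v-125)*.08); seg=r[u0-12:u0+14]; d=np.diff(seg); i=np.argmin(d); w=d[max(0,i-1):i+2]; A.append((u0-12+i-0.0+.5,v))
B=[]
for u in range(205,268,4):
    seg=g[95:120,u]; d=np.diff(seg); i=np.argmin(d); B.append((u,95+i+.5))
print(A[::5],B[::5])
def fit(px):
    P=np.array([to_world(p,.014,"wrist",c)[:2] for p in px],np.float32)
    vx,vy,x,y=cv2.fitLine(P,cv2.DIST_HUBER,0,.001,.001).ravel(); 
    return np.array([vx,vy]),np.array([x,y])
d1,p1=fit(A); d2,p2=fit(B)
t=np.linalg.solve(np.c_[d1,-d2],p2-p1); X=p1+d1*t[0]
print("corner",X, "yaw long",np.arctan2(d1[1],d1[0]),"yaw short",np.arctan2(d2[1],d2[0])+np.pi/2)
plan([[(.5515,-.26,.17,-1.15)],[(.5515,-.26,.022,-1.15)]])
```

```text
[(np.float64(188.5), 125), (np.float64(190.5), 145), (np.float64(192.5), 165), (np.float64(194.5), 185)] [(205, np.float64(107.5)), (225, np.float64(106.5)), (245, np.float64(105.5)), (265, np.float64(105.5))]
corner [ 0.58624864 -0.04463795] yaw long -0.102967516 yaw short 3.030055
call0 tx 0.363 ty 0.371 tz 0.438 twist 0.323 rows 8.1
call1 tx 0.000 ty 0.000 tz 0.592 twist -0.000 rows 3.5
```

>>> arm_command([
  {"tx":0.36,"ty":0.37,"tz":0.35,"twist":0.323},
  {"tx":0.36,"ty":0.37,"tz":0.35,"twist":0.323},
  {"tx":0.36,"ty":0.37,"tz":0.35,"twist":0.323},
  {"tx":0.36,"ty":0.37,"tz":0.35,"twist":0.323},
  {"tx":0.36,"ty":0.37,"tz":0.35,"twist":0.323},
  {"tx":0.36,"ty":0.37,"tz":0.35,"twist":0.323},
  {"tx":0.36,"ty":0.37,"tz":0.35,"twist":0.323},
  {"tx":0.36,"ty":0.37,"tz":0.35,"twist":0.323},
])

```text
t: 5.03
eef_pos: [0.5504, -0.2605, 0.1912]
ee_rot: [3.141, 0.0, -1.142]
force: [-0.0, -0.6, 0.6]
width: 0.088
gripper_force: 0.0
```

Run:
```python
from h import *
save("wrist","pics/w3.png")
s=get_state(); print(s["eef_pos"],s["ee_rot"])
for r in spot_point("long_centre","wrist")[:2]:
      print(np.round(r["uv"],1),round(r["score"],2),to_world(r["uv"],.024,"wrist")[:2].round(4))
print(block("long_centre","wrist"))
plan([[(.5515,-.26,.022,-1.15)]])
```

```text
[ 0.55037956 -0.26039027  0.19142967] [ 3.14134781e+00  1.03059470e-04 -1.15126811e+00]
[277.4 193.3] 0.88 [ 0.5507 -0.2577]
[(0.96, array([ 551.9, -263.1]), array([ 46.6, 115.8]), -1.13)]
call0 tx 0.001 ty -0.005 tz 0.679 twist 0.006 rows 4.1
```

View pics/w3.png

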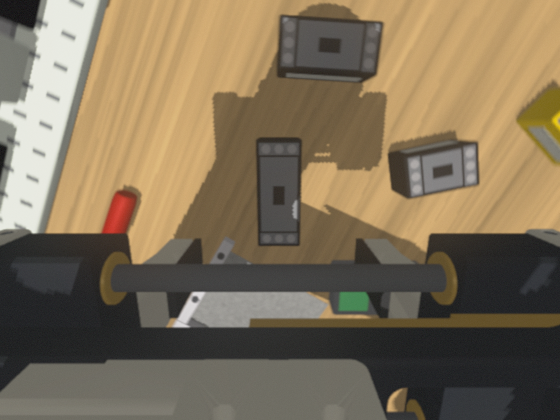

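The long module is centred at (278,193), midway between the fingers and square to them. I descend, grip and lift.

>>> arm_command([
  {"tx":0.0,"ty":0,"tz":0.3,"twist":0.003},
  {"tx":0.0,"ty":0,"tz":0.5,"twist":0.003},
  {"tx":0.0,"ty":0,"tz":0.6,"twist":0.003},
  {"tx":0.0,"ty":0,"tz":0.65,"twist":0.003},
  {"tx":0.0,"ty":0,"tz":0.678,"twist":0.003},
  {"tx":0.0,"ty":0,"tz":0.678,"twist":0.003},
  {"tx":0.0,"ty":0,"tz":0.678,"twist":0.003},
  {"tx":0.0,"ty":0,"tz":0.678,"twist":0.003},
])

```text
t: 5.85
eef_pos: [0.5522, -0.2611, 0.0248]
ee_rot: [-3.138, -0.003, -1.144]
force: [-0.3, -0.2, 0.6]
width: 0.0875
gripper_force: 0.0
```

>>> arm_command([
  {"tx":0},
  {"tx":0},
  {"tx":0},
  {"tx":0},
  {"tx":0},
  {"tx":0},
  {"tx":0},
  {"tx":0},
], claw=0, grip_force=35)

```text
invalid input
```

>>> arm_command([
  {"tz":-0.05},
  {"tz":-0.1},
  {"tz":-0.2},
  {"tz":-0.2},
  {"tz":-0.2},
  {"tz":-0.2},
  {"tz":-0.2},
  {"tz":-0.2},
])

```text
invalid input
```

Run:
```python
from h import *
C=np.array([.585,-.0445]);y=-.107
def cw(x,yy): return C+np.array([x*np.cos(y)-yy*np.sin(y),x*np.sin(y)+yy*np.cos(y)])
a=cw(-.0575-.010,-.023-.010); print(a)
plan([[(*a,.072,y)],[(*a,.034,y)]])
```

```text
[ 0.51436177 -0.07010255]
call0 tx -0.758 ty -0.179 tz -0.189 twist -0.330 rows 8.3
call1 tx 0.000 ty 0.000 tz 0.152 twist -0.000 rows 0.9
```

>>> arm_command([
  {"tx":0,"ty":0,"tz":0,"twist":0},
  {"tx":0,"ty":0,"tz":0,"twist":0},
  {"tx":0,"ty":0,"tz":0,"twist":0},
  {"tx":0,"ty":0,"tz":0,"twist":0},
  {"tx":0,"ty":0,"tz":0,"twist":0},
  {"tx":0,"ty":0,"tz":0,"twist":0},
  {"tx":0,"ty":0,"tz":0,"twist":0},
  {"tx":0,"ty":0,"tz":0,"twist":0},
], claw=0, grip_force=35)

```text
t: 6.52
eef_pos: [0.5501, -0.2607, 0.0221]
ee_rot: [3.141, 0.0, -1.145]
force: [-0.2, 1.3, 1.9]
width: 0.0459
gripper_force: 34.9
```

>>> arm_command([
  {"tx":0,"ty":0,"tz":-0.05,"twist":0},
  {"tx":0,"ty":0,"tz":-0.1,"twist":0},
  {"tx":0,"ty":0,"tz":-0.2,"twist":0},
  {"tx":0,"ty":0,"tz":-0.2,"twist":0},
  {"tx":0,"ty":0,"tz":-0.2,"twist":0},
  {"tx":0,"ty":0,"tz":-0.2,"twist":0},
  {"tx":0,"ty":0,"tz":-0.2,"twist":0},
  {"tx":0,"ty":0,"tz":-0.2,"twist":0},
])

```text
t: 7.18
eef_pos: [0.5492, -0.2605, 0.0708]
ee_rot: [3.14, 0.001, -1.146]
force: [-0.7, -0.1, -3.7]
width: 0.0461
gripper_force: 34.9
```

```bash
cat >> h.py <<'E'
C=np.array([.585,-.0445]);Y=-.107
def cw(x,yy): return C+np.array([x*np.cos(Y)-yy*np.sin(Y),x*np.sin(Y)+yy*np.cos(Y)])
E
python3 - <<'E'
from h import *
a=cw(-.0575-.010,-.023-.010); print(a)
plan([[(*a,.072,Y)],[(*a,.034,Y)]])
E
```

```text
[ 0.51436177 -0.07010255]
call0 tx -0.751 ty -0.187 tz -0.005 twist -0.331 rows 8.3
call1 tx 0.000 ty 0.000 tz 0.152 twist -0.000 rows 0.9
```

>>> arm_command([
  {"tx":-0.75,"ty":-0.19,"tz":0,"twist":-0.33},
  {"tx":-0.75,"ty":-0.19,"tz":0,"twist":-0.33},
  {"tx":-0.75,"ty":-0.19,"tz":0,"twist":-0.33},
  {"tx":-0.75,"ty":-0.19,"tz":0,"twist":-0.33},
  {"tx":-0.75,"ty":-0.19,"tz":0,"twist":-0.33},
  {"tx":-0.75,"ty":-0.19,"tz":0,"twist":-0.33},
  {"tx":-0.75,"ty":-0.19,"tz":0,"twist":-0.33},
  {"tx":-0.75,"ty":-0.19,"tz":0,"twist":-0.33},
])

```text
t: 7.85
eef_pos: [0.5157, -0.0694, 0.0716]
ee_rot: [3.141, 0.001, -0.138]
force: [-0.1, 0.2, -4.4]
width: 0.0464
gripper_force: 34.7
```

Run:
```python
from h import *
s=get_state(); print(s["eef_pos"],s["ee_rot"],s["width"])
a=cw(-.0575-.008,-.023-.008); print(a)
plan([[(*a,.026,Y)]])
im=save("wrist","pics/w4.png"); cv2.imwrite("pics/w4c.png",cv2.resize(im[40:260,120:440,::-1],None,fx=2,fy=2))
```

```text
[ 0.51567117 -0.06942597  0.07161378] [ 3.14137775e+00  7.62274617e-04 -1.37638917e-01] 0.04637533648088174
[ 0.51656392 -0.06832758]
call0 tx 0.003 ty -0.005 tz 0.182 twist -0.010 rows 1.1
```

View pics/w4c.png

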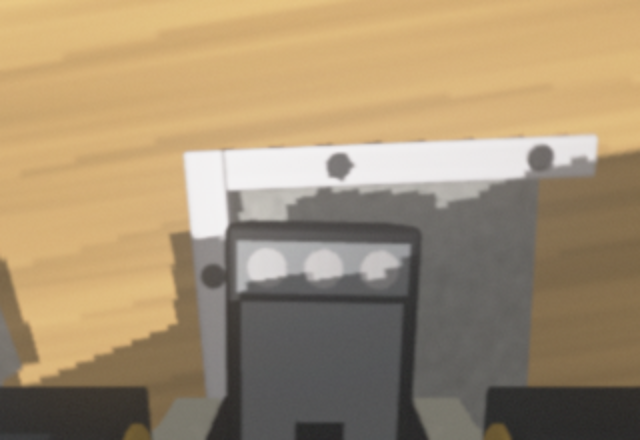

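The module is held square. The short fence is at about (225..537,185) in the crop and the long fence at (205..225), with small gaps to both. I lower it and ease it towards the corner.

>>> arm_command([
  {"tx":0.0,"ty":0,"tz":0.1,"twist":-0.01},
  {"tx":0.0,"ty":0,"tz":0.15,"twist":-0.01},
  {"tx":0.0,"ty":0,"tz":0.18,"twist":-0.01},
  {"tx":0.0,"ty":0,"tz":0.195,"twist":-0.01},
  {"tx":0.01,"ty":-0.01,"tz":0.198,"twist":-0.01},
  {"tx":0.02,"ty":-0.02,"tz":0.198,"twist":-0.01},
  {"tx":0.025,"ty":-0.025,"tz":0.198,"twist":-0.01},
  {"tx":0.025,"ty":-0.025,"tz":0.198,"twist":-0.01},
], grip_force=20)

```text
t: 8.57
eef_pos: [0.523, -0.0655, 0.023]
ee_rot: [3.141, 0.001, -0.116]
force: [-3.3, -2.1, 5.6]
width: 0.0457
gripper_force: 20.0
```

```bash
cat >> h.py <<'E'
def rel():
    s=get_state(); p=np.array(s["eef_pos"][:2])-C; f=np.array(s["force"]); c,d=np.cos(Y),np.sin(Y)
    print("rel corner mm",np.round([1e3*(p[0]*c+p[1]*d),1e3*(-p[0]*d+p[1]*c)],1),"z",round(s["eef_pos"][2],4),"yaw",round(s["ee_rot"][2],3),"F",f.round(1),"w",round(s["width"],4))
E
python3 - <<'E'
from h import *
rel()
im=save("wrist","pics/w5.png"); cv2.imwrite("pics/w5c.png",cv2.resize(im[40:260,120:440,::-1],None,fx=2,fy=2))
E
```

```text
rel corner mm [-59.4 -27.5] z 0.023 yaw -0.116 F [-3.3 -2.1  5.6] w 0.0457
```

View pics/w5c.png

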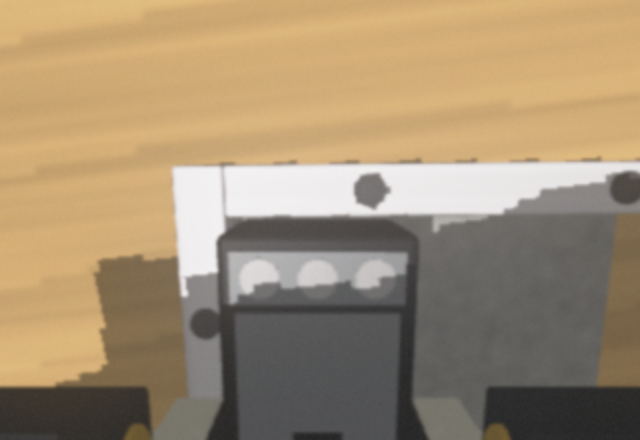

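The module's end is almost on the short fence (crop row 218 against 215), and a few mm remain to the long fence. I press gently in small steps.

>>> arm_command([
  {"tx":0.004,"ty":-0.004,"tz":0,"twist":-0.003},
  {"tx":0.006,"ty":-0.008,"tz":0,"twist":-0.003},
  {"tx":0.008,"ty":-0.012,"tz":0,"twist":-0.003},
  {"tx":0.01,"ty":-0.014,"tz":0,"twist":-0.003},
  {"tx":0.012,"ty":-0.016,"tz":0,"twist":-0.003},
  {"tx":0.012,"ty":-0.018,"tz":0,"twist":-0.003},
  {"tx":0.012,"ty":-0.018,"tz":0,"twist":-0.003},
  {"tx":0.012,"ty":-0.018,"tz":0,"twist":-0.003},
])

```text
t: 9.28
eef_pos: [0.5244, -0.0636, 0.0229]
ee_rot: [3.138, 0.004, -0.106]
force: [-7.0, -15.5, 9.7]
width: 0.0458
gripper_force: 20.0
```

Run:
```python
from h import *
rel()
save("wrist","pics/w6.png")
```

```text
rel corner mm [-58.2 -25.5] z 0.0229 yaw -0.106 F [ -7.  -15.5   9.7] w 0.0458
```

>>> arm_command([
  {"tx":0.006,"ty":0.003,"tz":0,"twist":0},
  {"tx":0.01,"ty":0.003,"tz":0,"twist":0},
  {"tx":0.014,"ty":0.003,"tz":0,"twist":0},
  {"tx":0.018,"ty":0.003,"tz":0,"twist":0},
  {"tx":0.018,"ty":0.003,"tz":0,"twist":0},
  {"tx":0.018,"ty":0.003,"tz":0,"twist":0},
  {"tx":0.018,"ty":0.003,"tz":0,"twist":0},
  {"tx":0.018,"ty":0.003,"tz":0,"twist":0},
])

```text
t: 10.0
eef_pos: [0.5251, -0.0638, 0.0226]
ee_rot: [3.139, 0.01, -0.107]
force: [-19.0, -2.1, 23.0]
width: 0.046
gripper_force: 20.0
```

Run:
```python
from h import *
rel()
im=save("wrist","pics/w6.png"); cv2.imwrite("pics/w6c.png",cv2.resize(im[40:260,120:440,::-1],None,fx=2,fy=2))
```

```text
rel corner mm [-57.5 -25.6] z 0.0226 yaw -0.107 F [-19.   -2.1  23. ] w 0.046
```

View pics/w6c.png

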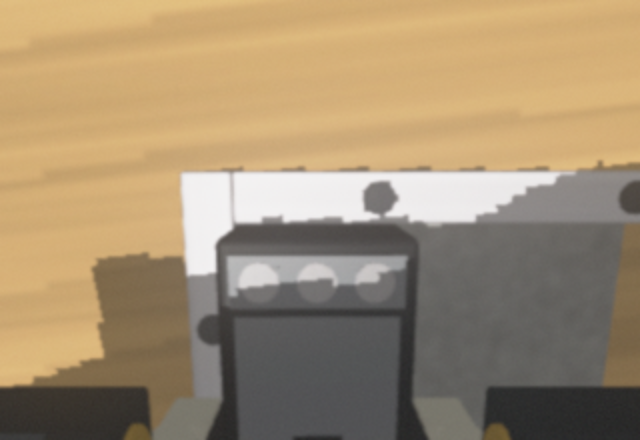

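Both fences now carry force, so the module is seated. I ease the pressure, hold for 0.6 s, then lift and carry it towards the long pocket.

>>> arm_command([
  {"tx":-0.006,"ty":-0.004,"tz":-0.002,"twist":0},
  {"tx":-0.01,"ty":-0.004,"tz":-0.002,"twist":0},
  {"tx":-0.01,"ty":-0.004,"tz":-0.002,"twist":0},
  {"tx":-0.01,"ty":-0.004,"tz":-0.002,"twist":0},
  {"tx":-0.01,"ty":-0.004,"tz":-0.002,"twist":0},
  {"tx":-0.01,"ty":-0.004,"tz":-0.002,"twist":0},
  {"tx":-0.01,"ty":-0.004,"tz":-0.002,"twist":0},
  {"tx":-0.01,"ty":-0.004,"tz":-0.002,"twist":0},
])

```text
t: 10.72
eef_pos: [0.5251, -0.0636, 0.0228]
ee_rot: [3.138, 0.006, -0.107]
force: [-7.7, -15.1, 6.6]
width: 0.0461
gripper_force: 20.0
```

Run:
```python
from h import *
rel()
save("top","pics/top1.png"); print(spot_point("long_centre","top")[:2],block("long_centre","top"))
s=get_state(); x,y,z=s["eef_pos"]; 
plan([[(x-.01,y-.01,.16,Y)],[(.505,.16,.16,.08)],[(.505,.307,.16,.08)]])
```

```text
rel corner mm [-57.5 -25.4] z 0.0228 yaw -0.107 F [ -7.7 -15.1   6.6] w 0.0461
[] []
call0 tx -0.036 ty 0.044 tz -0.549 twist 0.000 rows 3.3
call1 tx -0.140 ty -0.925 tz 0.000 twist -0.060 rows 5.6
call2 tx 0.047 ty -0.586 tz 0.000 twist -0.000 rows 3.5
```

>>> arm_command([
  {"tx":-0.01,"ty":0.01,"tz":-0.03,"twist":0},
  {"tx":-0.02,"ty":0.02,"tz":-0.1,"twist":0},
  {"tx":-0.03,"ty":0.04,"tz":-0.25,"twist":0},
  {"tx":-0.03,"ty":0.04,"tz":-0.4,"twist":0},
  {"tx":-0.03,"ty":0.04,"tz":-0.55,"twist":0},
  {"tx":-0.03,"ty":0.04,"tz":-0.55,"twist":0},
  {"tx":-0.03,"ty":0.04,"tz":-0.55,"twist":0},
  {"tx":-0.03,"ty":0.04,"tz":-0.55,"twist":0},
], grip_force=40)

```text
t: 11.53
eef_pos: [0.5198, -0.0697, 0.1601]
ee_rot: [-3.141, -0.0, -0.106]
force: [-0.6, -0.1, -4.8]
width: 0.0457
gripper_force: 40.0
```

>>> arm_command([
  {"tx":-0.14,"ty":-0.92,"tz":0,"twist":-0.06},
  {"tx":-0.14,"ty":-0.92,"tz":0,"twist":-0.06},
  {"tx":-0.14,"ty":-0.92,"tz":0,"twist":-0.06},
  {"tx":-0.14,"ty":-0.92,"tz":0,"twist":-0.06},
  {"tx":-0.14,"ty":-0.92,"tz":0,"twist":-0.06},
  {"tx":-0.14,"ty":-0.92,"tz":0,"twist":-0.06},
  {"tx":-0.14,"ty":-0.92,"tz":0,"twist":-0.06},
  {"tx":-0.14,"ty":-0.92,"tz":0,"twist":-0.06},
])

```text
t: 12.2
eef_pos: [0.5082, 0.1635, 0.1583]
ee_rot: [3.14, 0.003, 0.086]
force: [0.1, -1.0, -3.6]
width: 0.0456
gripper_force: 40.0
```

>>> arm_command([
  {"tx":0.05,"ty":-0.59,"tz":0.1,"twist":0},
  {"tx":0.05,"ty":-0.59,"tz":0.1,"twist":0},
  {"tx":0.05,"ty":-0.59,"tz":0.1,"twist":0},
  {"tx":0.05,"ty":-0.59,"tz":0.1,"twist":0},
  {"tx":0.05,"ty":-0.59,"tz":0.1,"twist":0},
  {"tx":0.05,"ty":-0.59,"tz":0.1,"twist":0},
  {"tx":0.05,"ty":-0.59,"tz":0.1,"twist":0},
  {"tx":0.05,"ty":-0.59,"tz":0.1,"twist":0},
])

```text
t: 12.87
eef_pos: [0.5094, 0.3087, 0.135]
ee_rot: [3.141, 0.001, 0.082]
force: [0.6, -0.8, -3.0]
width: 0.0455
gripper_force: 40.0
```

Run:
```python
from h import *
s=get_state(); print(s["eef_pos"],s["ee_rot"],s["width"])
im=save("wrist","pics/w7.png"); cv2.imwrite("pics/w7c.png",cv2.resize(im[0:260,100:460,::-1],None,fx=2.1,fy=2.1))
for k,z in dict(pocket_long=.005,pocket_mid=.005,pocket_short=.005,clamp_grip=.071,long_centre=s["eef_pos"][2]+.002,keeper_tab=.081).items():
    for r in spot_point(k,"wrist")[:2]:
      print(k,np.round(r["uv"],1),round(r["score"],2),to_world(r["uv"],z,"wrist")[:2].round(4))
```

```text
[0.50937439 0.30874893 0.135019  ] [3.14067965e+00 1.04504694e-03 8.22987603e-02] 0.04549901429053122
pocket_mid [370.9 194.7] 0.6 [0.5227 0.2186]
pocket_short [458.8 186.7] 0.7 [0.5379 0.1334]
long_centre [277.4 252.7] 0.62 [0.5108 0.3113]
keeper_tab [416.   94.3] 0.58 [0.6089 0.226 ]
```

View pics/w7c.png

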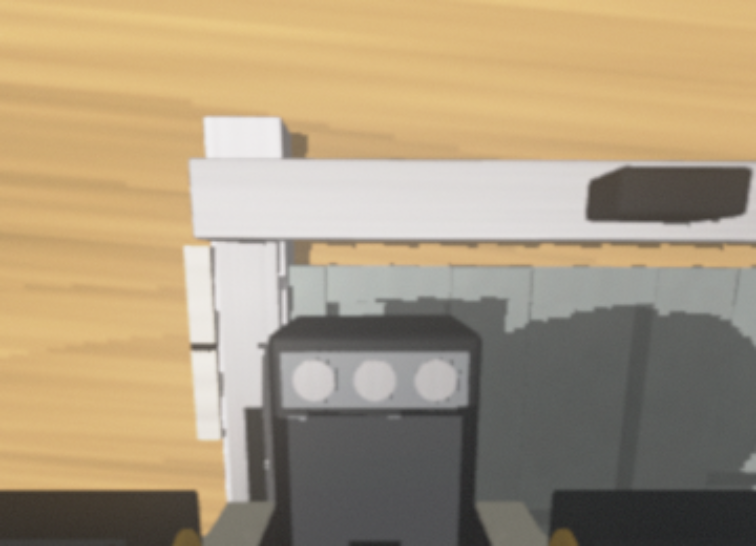

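The module is still held. The keeper bar and its left mark are clearly visible, and they put the rack yaw at about 0.075. I work out the module's offset in the grip, then go low over the long pocket.

Run:
```python
from h import *
s=get_state(); p=np.array(s["eef_pos"]); y=s["ee_rot"][2]
g=cv2.cvtColor(cv2.imread("pics/w7.png"),cv2.COLOR_BGR2GRAY).astype(int)
print(g[148:178,280].tolist()); print(g[190,222:340].tolist())
for u,v in((231,162),(280,162),(328.6,162)):
    w=to_world((u,v),p[2]+.0255,"wrist"); print((rot(y).T@(w-p)*1000).round(1))
plan([[(.5046,.3055,.055,.075)]])
```

```text
[175, 149, 103, 71, 67, 66, 68, 68, 65, 66, 65, 70, 72, 75, 81, 86, 86, 85, 93, 122, 155, 164, 164, 171, 191, 197, 200, 199, 198, 198]
[211, 207, 183, 133, 115, 113, 101, 82, 82, 88, 95, 109, 139, 165, 171, 169, 167, 167, 167, 169, 167, 170, 173, 180, 186, 192, 195, 198, 195, 193, 188, 179, 159, 147, 159, 164, 163, 162, 163, 163, 163, 161, 161, 162, 162, 162, 161, 161, 161, 161, 162, 166, 171, 180, 184, 187, 189, 187, 183, 176, 170, 163, 158, 153, 149, 154, 156, 154, 155, 154, 155, 156, 153, 154, 153, 154, 153, 153, 152, 154, 160, 167, 171, 175, 178, 175, 170, 170, 169, 159, 142, 132, 145, 150, 150, 147, 149, 147, 147, 146, 125, 83, 65, 62, 59, 60, 80, 91, 94, 96, 93, 96, 94, 95, 94, 95, 95, 94]
[ 55.7 -21.9 -25.5]
[ 55.7  -0.1 -25.5]
[ 55.7  21.6 -25.5]
call0 tx -0.022 ty 0.016 tz 0.323 twist 0.003 rows 1.9
```

>>> arm_command([
  {"tx":-0.02,"ty":0.016,"tz":0.1,"twist":0.003},
  {"tx":-0.02,"ty":0.016,"tz":0.2,"twist":0.003},
  {"tx":-0.02,"ty":0.016,"tz":0.28,"twist":0.003},
  {"tx":-0.02,"ty":0.016,"tz":0.32,"twist":0.003},
  {"tx":-0.02,"ty":0.016,"tz":0.32,"twist":0.003},
  {"tx":-0.02,"ty":0.016,"tz":0.32,"twist":0.003},
  {"tx":-0.02,"ty":0.016,"tz":0.32,"twist":0.003},
  {"tx":-0.02,"ty":0.016,"tz":0.32,"twist":0.003},
])

```text
t: 13.88
eef_pos: [0.5056, 0.3068, 0.0571]
ee_rot: [-3.14, -0.002, 0.075]
force: [0.6, 0.7, -3.3]
width: 0.0455
gripper_force: 40.0
```

Run:
```python
from h import *
s=get_state(); print(s["eef_pos"],s["ee_rot"],s["width"],np.round(s["force"],1))
im=save("wrist","pics/w8.png"); cr=im[90:260,190:370,::-1]; cr=cv2.convertScaleAbs(cr,alpha=1.6); cv2.imwrite("pics/w8c.png",cv2.resize(cr,None,fx=3.5,fy=3.5,interpolation=cv2.INTER_CUBIC))
```

```text
[0.50564517 0.3068023  0.05705186] [-3.13999713e+00 -1.94931775e-03  7.46267959e-02] 0.0455211998911411 [ 0.6  0.7 -3.3]
```

View pics/w8c.png

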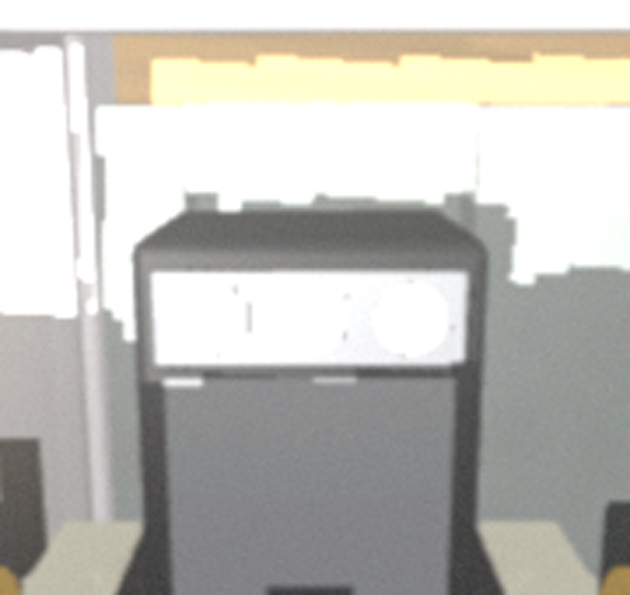

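The pocket's far rim shows at about crop columns 188..475, row 195. The module's lower front edge spans 185..440, row 210. So the module must go about 3 mm to the right, and I compute the x distance.

Run:
```python
from h import *
s=get_state(); p=np.array(s["eef_pos"]); y=s["ee_rot"][2]
f=lambda u,v:(190+u/3.5,90+v/3.5)
for n,u,v,z in(("rimL",188,195,.025),("rimR",475,195,.025),("modL",185,210,p[2]-.0225),("modR",440,210,p[2]-.0225),("topL",137,250,p[2]+.0255),("topR",485,250,p[2]+.0255),("plateEdge",300,104,.025)):
    w=to_world(f(u,v),z,"wrist"); print(n,(rot(y).T@(w-p)*1000).round(1)[:2],w[:2].round(4))
g=cv2.cvtColor(cv2.imread("pics/w8.png"),cv2.COLOR_BGR2GRAY).astype(int)
for u in(248,262,272,285,310,321): print(u,g[116:165,u].tolist())
```

```text
rimL [ 59.4 -22.6] [0.5631 0.3337]
rimR [59.4 29. ] [0.5669 0.2823]
modL [ 57.5 -22.1] [0.5612 0.333 ]
modR [57.5 21.6] [0.5644 0.2895]
topL [ 55.9 -22.7] [0.5596 0.3335]
topR [55.9 21.6] [0.5629 0.2893]
plateEdge [75.1 -2.4] [0.5802 0.3147]
248 [193, 192, 188, 176, 185, 191, 193, 193, 193, 192, 192, 191, 191, 192, 191, 193, 191, 190, 190, 191, 193, 191, 191, 191, 190, 191, 191, 185, 156, 121, 105, 105, 105, 102, 81, 70, 66, 66, 68, 66, 67, 68, 67, 71, 72, 79, 87, 93, 94]
262 [191, 191, 192, 190, 188, 187, 186, 188, 188, 189, 185, 188, 186, 186, 188, 188, 186, 186, 186, 186, 186, 187, 185, 186, 185, 186, 185, 185, 186, 184, 173, 135, 107, 101, 78, 67, 67, 66, 65, 66, 65, 64, 65, 68, 72, 77, 85, 89, 89]
272 [189, 190, 192, 191, 188, 186, 185, 184, 185, 186, 184, 183, 185, 183, 184, 183, 183, 184, 183, 184, 182, 182, 183, 184, 185, 183, 182, 182, 182, 180, 180, 172, 133, 103, 78, 66, 63, 63, 66, 65, 66, 64, 66, 66, 70, 75, 81, 86, 87]
285 [187, 188, 188, 180, 181, 182, 183, 182, 184, 182, 181, 183, 182, 182, 182, 181, 182, 182, 183, 182, 180, 181, 183, 181, 182, 180, 180, 181, 180, 170, 132, 105, 104, 98, 80, 65, 64, 65, 65, 65, 62, 62, 66, 67, 69, 73, 80, 83, 86]
310 [183, 186, 185, 184, 179, 177, 175, 176, 176, 177, 177, 176, 176, 177, 177, 175, 175, 175, 176, 175, 174, 175, 173, 174, 175, 174, 174, 174, 172, 172, 166, 131, 105, 91, 73, 64, 62, 62, 62, 62, 61, 62, 64, 66, 69, 72, 74, 77, 77]
321 [186, 183, 183, 180, 176, 176, 174, 176, 173, 175, 174, 174, 173, 173, 175, 173, 174, 173, 173, 174, 174, 176, 173, 171, 174, 173, 172, 170, 156, 122, 97, 96, 95, 95, 96, 95, 96, 90, 80, 69, 61, 61, 61, 65, 67, 70, 73, 74, 74]
```

Run:
```python
from h import *
g=cv2.cvtColor(cv2.imread("pics/top0.png"),cv2.COLOR_BGR2GRAY).astype(int)
for u in(134,142,170,178,203,211): print(u,g[176:204,u].tolist())
for u,v in((142,180),(176,180),(208,180)):
    for dv in(0,10): print(u,v+dv,to_world((u,v+dv),.025,"top")[:2].round(4))
h=cv2.cvtColor(cv2.imread("pics/w2.png"),cv2.COLOR_BGR2GRAY).astype(int)
w=cv2.cvtColor(cv2.imread("pics/w1.png"),cv2.COLOR_BGR2GRAY).astype(int)
for u in(265,318,326,365): print(u,w[92:125,u].tolist())
```

```text
134 [176, 181, 188, 106, 73, 76, 77, 137, 150, 151, 146, 148, 147, 147, 131, 73, 137, 149, 150, 147, 149, 145, 151, 152, 153, 152, 153, 154]
142 [178, 185, 178, 102, 69, 72, 141, 149, 149, 144, 147, 148, 146, 150, 91, 140, 146, 148, 146, 146, 146, 145, 147, 148, 148, 148, 149, 150]
170 [200, 110, 74, 73, 140, 144, 146, 150, 146, 151, 148, 151, 92, 139, 151, 148, 144, 145, 148, 148, 151, 150, 151, 150, 152, 149, 147, 149]
178 [106, 77, 77, 110, 140, 146, 147, 148, 149, 152, 152, 132, 73, 142, 151, 149, 150, 147, 145, 147, 147, 147, 145, 147, 151, 150, 149, 146]
203 [74, 71, 132, 141, 147, 147, 147, 147, 149, 155, 77, 142, 152, 151, 152, 152, 151, 149, 150, 147, 147, 149, 150, 148, 150, 148, 146, 151]
211 [70, 133, 140, 145, 149, 149, 147, 149, 152, 112, 100, 146, 153, 150, 151, 150, 149, 154, 152, 148, 150, 150, 149, 148, 149, 149, 147, 147]
142 180 [0.5926 0.3018]
142 190 [0.5672 0.3012]
176 180 [0.5934 0.2155]
176 190 [0.568  0.2151]
208 180 [0.5942 0.1344]
208 190 [0.5687 0.134 ]
265 [182, 134, 96, 92, 96, 112, 143, 154, 154, 155, 153, 154, 152, 152, 154, 152, 155, 154, 147, 131, 142, 152, 153, 154, 152, 152, 151, 151, 154, 151, 152, 151, 151]
318 [105, 93, 93, 104, 135, 151, 150, 146, 143, 145, 141, 143, 143, 142, 143, 141, 139, 127, 110, 131, 141, 143, 142, 143, 142, 142, 143, 142, 143, 141, 140, 139, 138]
326 [100, 94, 98, 123, 143, 149, 151, 151, 146, 143, 142, 142, 141, 140, 142, 141, 137, 123, 125, 136, 139, 140, 140, 139, 139, 140, 140, 140, 141, 139, 140, 138, 140]
365 [90, 91, 105, 135, 146, 147, 144, 140, 137, 137, 136, 136, 137, 135, 136, 132, 118, 127, 137, 136, 137, 135, 136, 137, 136, 137, 137, 136, 133, 137, 134, 137, 135]
```

Seams 52 mm apart give the pocket's y, and the earlier top image gives its end. I shift 1 mm forward and 3.5 mm right, then lower slowly.

>>> arm_command([
  {"tx":0.005,"ty":0.014,"tz":0.02,"twist":0},
  {"tx":0.005,"ty":0.014,"tz":0.03,"twist":0},
  {"tx":0.005,"ty":0.014,"tz":0.04,"twist":0},
  {"tx":0.005,"ty":0.014,"tz":0.05,"twist":0},
  {"tx":0.005,"ty":0.014,"tz":0.055,"twist":0},
  {"tx":0.005,"ty":0.014,"tz":0.06,"twist":0},
  {"tx":0.005,"ty":0.014,"tz":0.065,"twist":0},
  {"tx":0.005,"ty":0.014,"tz":0.065,"twist":0},
])

```text
t: 14.6
eef_pos: [0.5062, 0.3025, 0.039]
ee_rot: [3.141, 0.0, 0.074]
force: [0.5, 0.3, -3.1]
width: 0.0461
gripper_force: 40.0
```

It is already below the rim with no contact. I lower it fully, release with a limited opening, and rise.

>>> arm_command([
  {"tx":0,"ty":0,"tz":0.02,"twist":0},
  {"tx":0,"ty":0,"tz":0.035,"twist":0},
  {"tx":0,"ty":0,"tz":0.042,"twist":0},
  {"tx":0,"ty":0,"tz":0.045,"twist":0},
  {"tx":0,"ty":0,"tz":0.045,"twist":0},
  {"tx":0,"ty":0,"tz":0.045,"twist":0},
  {"tx":0,"ty":0,"tz":0.045,"twist":0},
  {"tx":0,"ty":0,"tz":0.045,"twist":0},
])

```text
t: 15.27
eef_pos: [0.5063, 0.3025, 0.0281]
ee_rot: [3.142, 0.0, 0.074]
force: [-1.6, 0.4, -2.0]
width: 0.0458
gripper_force: 40.0
```

>>> arm_command([
  {"tx":0,"ty":0,"tz":0,"twist":0},
  {"tx":0,"ty":0,"tz":0,"twist":0},
  {"tx":0,"ty":0,"tz":0,"twist":0},
  {"tx":0,"ty":0,"tz":0,"twist":0},
  {"tx":0,"ty":0,"tz":-0.02,"twist":0},
  {"tx":0,"ty":0,"tz":-0.1,"twist":0},
  {"tx":0,"ty":0,"tz":-0.25,"twist":0},
  {"tx":0,"ty":0,"tz":-0.35,"twist":0},
], claw=0.66)

```text
t: 15.93
eef_pos: [0.5068, 0.3029, 0.1181]
ee_rot: [-3.141, -0.001, 0.075]
force: [0.9, 0.7, 0.5]
width: 0.0578
gripper_force: 0.0
```

Run:
```python
from h import *
s=get_state(); print(s["eef_pos"],s["ee_rot"],s["width"],np.round(s["force"],1))
save("wrist","pics/w9.png"); print(spot_point("long_centre","wrist")[:1],block("long_centre","wrist",.053))
save("top","pics/top2.png")
for k in("mid_centre","short_centre"):
    print(k,[(np.round(r["uv"],1),round(r["score"],2),to_world(r["uv"],.024,"top")[:2].round(4)) for r in spot_point(k,"top")[:3]])
    print(block(k,"top"))
plan([[(.48,.14,.2,-.1)],[(.50,-.07,.28,-.6)],[(.50,-.28,.28,-1.1)]])
```

```text
[0.5068247  0.3028878  0.11808635] [-3.14138033e+00 -1.10959334e-03  7.49104536e-02] 0.05776714935823772 [0.9 0.7 0.5]
[{'uv': [280.7, 211.4], 'score': 0.65}] [(0.58, array([518.7, 305.7]), array([96.7, 46.4]), 0.075)]
mid_centre [(array([420.7, 192.7]), 0.84, array([ 0.567 , -0.4052]))]
[(0.59, array([ 567.8, -399.4]), array([94.8, 58.9]), 0.362)]
short_centre [(array([440.9, 299.2]), 0.97, array([ 0.2992, -0.4553])), (array([398.5, 253.6]), 0.6, array([ 0.4125, -0.3488]))]
[(0.81, array([ 413.9, -347.3]), array([80.5, 53.9]), 0.678), (0.56, array([519.1, 214.9]), array([248.2, 338.4]), -1.493)]
call0 tx -0.151 ty 0.639 tz -0.342 twist 0.055 rows 4.4
call1 tx 0.163 ty 0.828 tz -0.320 twist 0.159 rows 5.4
call2 tx 0.474 ty 0.693 tz 0.000 twist 0.159 rows 5.0
```

Run:
```python
from h import *
plan([[(.51,.09,.2,.2)],[(.53,-.12,.2,.36)],[(.565,-.37,.2,.36)]])
```

```text
call0 tx -0.046 ty 0.847 tz -0.342 twist -0.040 rows 5.5
call1 tx -0.088 ty 0.839 tz 0.000 twist -0.051 rows 5.1
call2 tx -0.221 ty 0.985 tz 0.000 twist -0.000 rows 6.1
```

>>> arm_command([
  {"tx":0,"ty":0,"tz":-0.15,"twist":0},
  {"tx":-0.05,"ty":0.85,"tz":-0.34,"twist":-0.04},
  {"tx":-0.05,"ty":0.85,"tz":-0.34,"twist":-0.04},
  {"tx":-0.05,"ty":0.85,"tz":-0.34,"twist":-0.04},
  {"tx":-0.05,"ty":0.85,"tz":-0.34,"twist":-0.04},
  {"tx":-0.05,"ty":0.85,"tz":-0.34,"twist":-0.04},
  {"tx":-0.05,"ty":0.85,"tz":-0.34,"twist":-0.04},
  {"tx":-0.05,"ty":0.85,"tz":-0.34,"twist":-0.04},
], claw=1)

```text
t: 17.0
eef_pos: [0.5095, 0.0871, 0.2008]
ee_rot: [3.141, -0.0, 0.197]
force: [0.8, 0.1, 0.1]
width: 0.0875
gripper_force: 0.0
```

>>> arm_command([
  {"tx":-0.09,"ty":0.84,"tz":0,"twist":-0.05},
  {"tx":-0.09,"ty":0.84,"tz":0,"twist":-0.05},
  {"tx":-0.09,"ty":0.84,"tz":0,"twist":-0.05},
  {"tx":-0.09,"ty":0.84,"tz":0,"twist":-0.05},
  {"tx":-0.09,"ty":0.84,"tz":0,"twist":-0.05},
  {"tx":-0.09,"ty":0.84,"tz":0,"twist":-0.05},
  {"tx":-0.09,"ty":0.84,"tz":0,"twist":-0.05},
  {"tx":-0.09,"ty":0.84,"tz":0,"twist":-0.05},
])

```text
t: 17.67
eef_pos: [0.5291, -0.1205, 0.1995]
ee_rot: [-3.141, 0.002, 0.356]
force: [1.0, 1.2, -0.5]
width: 0.0878
gripper_force: 0.0
```

>>> arm_command([
  {"tx":-0.22,"ty":0.98,"tz":0,"twist":0},
  {"tx":-0.22,"ty":0.98,"tz":0,"twist":0},
  {"tx":-0.22,"ty":0.98,"tz":0,"twist":0},
  {"tx":-0.22,"ty":0.98,"tz":0,"twist":0},
  {"tx":-0.22,"ty":0.98,"tz":0,"twist":0},
  {"tx":-0.22,"ty":0.98,"tz":0,"twist":0},
  {"tx":-0.22,"ty":0.98,"tz":0,"twist":0},
  {"tx":-0.22,"ty":0.98,"tz":0,"twist":0},
])

```text
t: 18.33
eef_pos: [0.5639, -0.3695, 0.1988]
ee_rot: [-3.14, 0.002, 0.356]
force: [-0.4, 0.8, -0.2]
width: 0.0876
gripper_force: 0.0
```

Run:
```python
from h import *
save("wrist","pics/w10.png")
s=get_state(); print(s["eef_pos"],s["ee_rot"])
for k in("mid_centre","short_centre"):
    print(k,[(np.round(r["uv"],1),round(r["score"],2),to_world(r["uv"],.024,"wrist")[:2].round(4)) for r in spot_point(k,"wrist")[:2]],block(k,"wrist"))
plan([[(.569,-.404,.022,.362)]])
```

```text
[ 0.5638521  -0.36833785  0.19930399] [-3.14025224e+00  1.15895903e-03  3.57101273e-01]
mid_centre [(array([314. , 197.4]), 0.91, array([ 0.5708, -0.4081]))] [(0.88, array([ 570.9, -405. ]), array([98.8, 47.7]), 0.379)]
short_centre [(array([224.5, 298.9]), 0.89, array([ 0.4078, -0.3518]))] [(0.82, array([ 410.9, -357.4]), array([46.5, 64.7]), -1.211)]
call0 tx -0.033 ty 0.144 tz 0.716 twist -0.001 rows 4.4
```

The mid module sits at (.571,-.406), yaw .37. I descend, grip and lift.

>>> arm_command([
  {"tx":-0.026,"ty":0.15,"tz":0.15,"twist":-0.004},
  {"tx":-0.026,"ty":0.15,"tz":0.3,"twist":-0.004},
  {"tx":-0.026,"ty":0.15,"tz":0.45,"twist":-0.004},
  {"tx":-0.026,"ty":0.15,"tz":0.58,"twist":-0.004},
  {"tx":-0.026,"ty":0.15,"tz":0.66,"twist":-0.004},
  {"tx":-0.026,"ty":0.15,"tz":0.7,"twist":-0.004},
  {"tx":-0.026,"ty":0.15,"tz":0.708,"twist":-0.004},
  {"tx":-0.026,"ty":0.15,"tz":0.708,"twist":-0.004},
])

```text
t: 19.25
eef_pos: [0.5712, -0.4062, 0.0243]
ee_rot: [3.141, -0.0, 0.371]
force: [-0.7, -0.8, 0.7]
width: 0.0879
gripper_force: 0.0
```

>>> arm_command([
  {"tx":0,"ty":0,"tz":0,"twist":0},
  {"tx":0,"ty":0,"tz":0,"twist":0},
  {"tx":0,"ty":0,"tz":0,"twist":0},
  {"tx":0,"ty":0,"tz":0,"twist":0},
  {"tx":0,"ty":0,"tz":0,"twist":0},
  {"tx":0,"ty":0,"tz":0,"twist":0},
  {"tx":0,"ty":0,"tz":0,"twist":0},
  {"tx":0,"ty":0,"tz":0,"twist":0},
], claw=0, grip_force=35)

```text
t: 19.92
eef_pos: [0.5707, -0.4071, 0.0239]
ee_rot: [3.141, -0.0, 0.37]
force: [-0.3, -1.3, 1.8]
width: 0.0455
gripper_force: 35.0
```

>>> arm_command([
  {"tx":0,"ty":0,"tz":-0.05,"twist":0},
  {"tx":0,"ty":0,"tz":-0.1,"twist":0},
  {"tx":0,"ty":0,"tz":-0.2,"twist":0},
  {"tx":0,"ty":0,"tz":-0.2,"twist":0},
  {"tx":0,"ty":0,"tz":-0.2,"twist":0},
  {"tx":0,"ty":0,"tz":-0.2,"twist":0},
  {"tx":0,"ty":0,"tz":-0.2,"twist":0},
  {"tx":0,"ty":0,"tz":-0.2,"twist":0},
])

```text
t: 20.58
eef_pos: [0.5698, -0.4063, 0.0726]
ee_rot: [-3.14, 0.001, 0.37]
force: [-0.4, -0.3, -3.2]
width: 0.0461
gripper_force: 35.0
```

```bash
sed -i 's/^C=.*/C=np.array([.5848,-.0469]);Y=-.107/' h.py
python3 - <<'E'
from h import *
rel()
a=cw(-.0475-.020,-.023-.01); print(a)
plan([[(.55,-.22,.075,.1)],[(*a,.075,Y)],[(*cw(-.0475-.01,-.023-.006),.0235,Y)]])
E
```

```text
rel corner mm [  23.4 -359. ] z 0.0726 yaw 0.37 F [-0.4 -0.3 -3.2] w 0.0461
[ 0.51416177 -0.07250255]
call0 tx 0.195 ty -0.724 tz -0.010 twist 0.086 rows 4.5
call1 tx -0.084 ty -0.601 tz 0.000 twist 0.066 rows 3.6
call2 tx 0.040 ty -0.016 tz 0.206 twist -0.000 rows 1.3
```

>>> arm_command([
  {"tx":0.2,"ty":-0.72,"tz":0,"twist":0.086},
  {"tx":0.2,"ty":-0.72,"tz":0,"twist":0.086},
  {"tx":0.2,"ty":-0.72,"tz":0,"twist":0.086},
  {"tx":0.2,"ty":-0.72,"tz":0,"twist":0.086},
  {"tx":0.2,"ty":-0.72,"tz":0,"twist":0.086},
  {"tx":0.2,"ty":-0.72,"tz":0,"twist":0.086},
  {"tx":0.2,"ty":-0.72,"tz":0,"twist":0.086},
  {"tx":0.2,"ty":-0.72,"tz":0,"twist":0.086},
])

```text
t: 21.25
eef_pos: [0.5522, -0.2209, 0.0734]
ee_rot: [3.141, 0.0, 0.1]
force: [-0.7, -0.6, -3.6]
width: 0.0458
gripper_force: 35.0
```

>>> arm_command([
  {"tx":-0.08,"ty":-0.6,"tz":0,"twist":0.066},
  {"tx":-0.08,"ty":-0.6,"tz":0,"twist":0.066},
  {"tx":-0.08,"ty":-0.6,"tz":0,"twist":0.066},
  {"tx":-0.08,"ty":-0.6,"tz":0,"twist":0.066},
  {"tx":-0.08,"ty":-0.6,"tz":0,"twist":0.066},
  {"tx":-0.08,"ty":-0.6,"tz":0,"twist":0.066},
  {"tx":-0.08,"ty":-0.6,"tz":0,"twist":0.066},
  {"tx":-0.08,"ty":-0.6,"tz":0,"twist":0.066},
])

```text
t: 21.92
eef_pos: [0.5175, -0.0747, 0.0734]
ee_rot: [3.141, 0.0, -0.109]
force: [0.4, 0.5, -2.8]
width: 0.0458
gripper_force: 35.0
```

Run:
```python
from h import *
rel()
plan([[(*cw(-.0475-.008,-.023-.006),.0245,Y)]])
```

```text
rel corner mm [-63.9 -34.8] z 0.0734 yaw -0.109 F [ 0.4  0.5 -2.8] w 0.0458
call0 tx 0.034 ty -0.023 tz 0.196 twist -0.001 rows 1.2
```

>>> arm_command([
  {"tx":0.0,"ty":0,"tz":0.1,"twist":0},
  {"tx":0.01,"ty":0,"tz":0.15,"twist":0},
  {"tx":0.02,"ty":0,"tz":0.18,"twist":0},
  {"tx":0.03,"ty":-0.01,"tz":0.195,"twist":0},
  {"tx":0.035,"ty":-0.02,"tz":0.197,"twist":0},
  {"tx":0.04,"ty":-0.03,"tz":0.197,"twist":0},
  {"tx":0.05,"ty":-0.036,"tz":0.197,"twist":0},
  {"tx":0.05,"ty":-0.036,"tz":0.197,"twist":0},
], grip_force=20)

```text
t: 22.58
eef_pos: [0.532, -0.0655, 0.0249]
ee_rot: [-3.141, -0.002, -0.108]
force: [0.7, -0.1, -3.9]
width: 0.0458
gripper_force: 20.0
```

```bash
python3 -c "
from h import *
rel()"
```

```text
rel corner mm [-50.5 -24.1] z 0.0249 yaw -0.108 F [ 0.7 -0.1 -3.9] w 0.0458
```

>>> arm_command([
  {"tx":0.002,"ty":-0.002,"tz":0.004,"twist":0},
  {"tx":0.005,"ty":-0.004,"tz":0.006,"twist":0},
  {"tx":0.009,"ty":-0.006,"tz":0.006,"twist":0},
  {"tx":0.012,"ty":-0.006,"tz":0.006,"twist":0},
  {"tx":0.016,"ty":-0.006,"tz":0.006,"twist":0},
  {"tx":0.018,"ty":-0.008,"tz":0.006,"twist":0},
  {"tx":0.018,"ty":-0.009,"tz":0.006,"twist":0},
  {"tx":0.018,"ty":-0.009,"tz":0.006,"twist":0},
])

```text
t: 23.25
eef_pos: [0.5339, -0.0648, 0.0235]
ee_rot: [3.14, 0.002, -0.108]
force: [-6.6, -2.4, 9.1]
width: 0.0457
gripper_force: 20.0
```

```bash
python3 -c "
from h import *
rel(); save('wrist','pics/w11.png')"
```

```text
rel corner mm [-48.7 -23.2] z 0.0235 yaw -0.108 F [-6.6 -2.4  9.1] w 0.0457
```

>>> arm_command([
  {"tx":0.004,"ty":-0.002,"tz":0,"twist":0},
  {"tx":0.008,"ty":-0.004,"tz":0,"twist":0},
  {"tx":0.012,"ty":-0.006,"tz":0,"twist":0},
  {"tx":0.014,"ty":-0.007,"tz":0,"twist":0},
  {"tx":0.014,"ty":-0.008,"tz":0,"twist":0},
  {"tx":0.014,"ty":-0.008,"tz":0,"twist":0},
  {"tx":0.014,"ty":-0.008,"tz":0,"twist":0},
  {"tx":0.014,"ty":-0.008,"tz":0,"twist":0},
])

```text
t: 23.97
eef_pos: [0.534, -0.0647, 0.0235]
ee_rot: [3.138, 0.008, -0.109]
force: [-16.3, -5.2, 21.8]
width: 0.0459
gripper_force: 20.0
```

```bash
python3 -c "
from h import *
rel(); im=save('wrist','pics/w12.png')
cv2.imwrite('pics/w12c.png',cv2.resize(im[40:260,150:410,::-1],None,fx=2.5,fy=2.5))"
```

```text
rel corner mm [-48.6 -23.1] z 0.0235 yaw -0.109 F [-16.3  -5.2  21.8] w 0.0459
```

View pics/w12c.png

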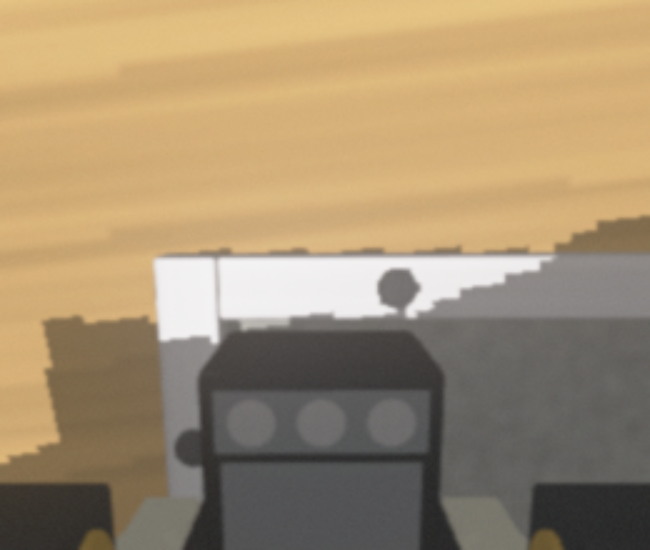

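The x force of 16 N comes with 22 N upward. The picture shows the module's bottom edge (row 333) still short of the fence edge (row 318), so this looks like friction rather than contact. I check this numerically for both modules.

Run:
```python
from h import *
s=get_state(); p=np.array(s["eef_pos"]); y=s["ee_rot"][2]
X=lambda v,z:((rot(y).T@(to_world((278,v),z,"wrist")-p))[0]*1000).round(1)
for n in("w6","w12"):
    g=cv2.cvtColor(cv2.imread(f"pics/{n}.png"),cv2.COLOR_BGR2GRAY).astype(int)
    print(n,g[140:182,300].tolist(),g[140:182,268].tolist())
for n,f,m in(("long",151,154),("mid",167.2,173.2)):
    print(n,"fence top edge",X(f,.014),"module bottom edge if z=0",X(m,0),"if z=.014",X(m,.014))
```

```text
w6 [232, 235, 238, 238, 238, 237, 239, 238, 238, 234, 186, 123, 87, 79, 78, 76, 76, 75, 76, 78, 77, 80, 84, 89, 90, 89, 90, 106, 151, 164, 166, 165, 163, 161, 173, 184, 194, 199, 199, 200, 191, 153] [239, 240, 240, 240, 240, 240, 240, 240, 240, 237, 188, 127, 93, 84, 80, 79, 80, 79, 79, 82, 81, 84, 91, 98, 100, 99, 99, 116, 159, 178, 177, 176, 175, 174, 176, 174, 176, 179, 183, 185, 162, 127]
w12 [120, 130, 170, 224, 240, 241, 240, 240, 239, 239, 239, 236, 225, 219, 218, 218, 218, 221, 234, 238, 238, 237, 238, 238, 238, 233, 182, 127, 112, 111, 111, 105, 87, 71, 69, 69, 68, 67, 68, 68, 68, 65] [125, 128, 161, 222, 241, 242, 242, 241, 241, 241, 240, 239, 239, 239, 239, 239, 239, 239, 239, 239, 240, 240, 239, 239, 239, 236, 186, 129, 116, 112, 112, 107, 90, 79, 74, 72, 74, 73, 72, 72, 71, 70]
long fence top edge 57.6 module bottom edge if z=0 54.6 if z=.014 56.0
mid fence top edge 48.6 module bottom edge if z=0 43.0 if z=.014 45.2
```

The mid module still has about a 4 mm gap to the short fence and about 1.5 mm to the long one. The long module's picture had no gap at all, so that one was seated. I relieve the downward press and push on.

>>> arm_command([
  {"tx":0,"ty":0,"tz":-0.003,"twist":0},
  {"tx":0,"ty":0,"tz":-0.006,"twist":0},
  {"tx":0,"ty":0,"tz":-0.006,"twist":0},
  {"tx":0.003,"ty":-0.002,"tz":-0.006,"twist":0},
  {"tx":0.006,"ty":-0.004,"tz":-0.006,"twist":0},
  {"tx":0.006,"ty":-0.004,"tz":-0.006,"twist":0},
  {"tx":0.006,"ty":-0.004,"tz":-0.006,"twist":0},
  {"tx":0.006,"ty":-0.004,"tz":-0.006,"twist":0},
])

```text
t: 24.68
eef_pos: [0.5343, -0.0646, 0.0236]
ee_rot: [3.137, 0.011, -0.109]
force: [-14.7, -11.4, 9.4]
width: 0.0459
gripper_force: 20.0
```

```bash
python3 -c "
from h import *
rel(); im=save('wrist','pics/w13.png').mean(2).astype(int)
print(im[150:185,300].tolist(),im[150:185,268].tolist()); print(im[185,215:260].tolist(),im[176,225:260].tolist())"
```

```text
rel corner mm [-48.3 -23. ] z 0.0236 yaw -0.109 F [-14.7 -11.4   9.4] w 0.0459
[239, 237, 226, 221, 218, 219, 218, 219, 225, 235, 238, 237, 236, 237, 237, 233, 185, 130, 114, 109, 108, 104, 83, 72, 68, 68, 68, 68, 67, 65, 66, 64, 64, 63, 62] [240, 240, 239, 239, 239, 239, 239, 238, 239, 239, 239, 240, 240, 239, 239, 238, 223, 167, 124, 112, 111, 107, 91, 77, 73, 73, 73, 73, 73, 70, 69, 69, 69, 69, 66]
[130, 133, 135, 136, 137, 137, 136, 137, 136, 139, 138, 138, 137, 138, 139, 136, 126, 102, 76, 69, 67, 68, 69, 68, 68, 69, 69, 68, 67, 67, 68, 67, 68, 69, 68, 70, 66, 67, 68, 69, 67, 70, 69, 66, 66] [144, 144, 146, 146, 143, 139, 140, 140, 141, 142, 141, 138, 130, 111, 95, 78, 73, 75, 74, 74, 72, 74, 73, 74, 74, 74, 73, 73, 73, 74, 74, 73, 74, 74, 72]
```

The rest fits friction on the bench and the long fence. I lift it a little clear, back off sideways 1.5 mm, and advance in x.

>>> arm_command([
  {"tx":-0.008,"ty":0.006,"tz":-0.006,"twist":0},
  {"tx":-0.008,"ty":0.006,"tz":-0.01,"twist":0},
  {"tx":-0.008,"ty":0.006,"tz":-0.01,"twist":0},
  {"tx":-0.004,"ty":0.006,"tz":-0.01,"twist":0},
  {"tx":0.0,"ty":0.006,"tz":-0.01,"twist":0},
  {"tx":0.002,"ty":0.006,"tz":-0.01,"twist":0},
  {"tx":0.002,"ty":0.006,"tz":-0.01,"twist":0},
  {"tx":0.002,"ty":0.006,"tz":-0.01,"twist":0},
])

```text
t: 25.4
eef_pos: [0.5372, -0.065, 0.0258]
ee_rot: [3.139, 0.007, -0.109]
force: [-6.0, -7.9, -2.6]
width: 0.0459
gripper_force: 20.0
```

```bash
python3 -c "
from h import *
rel(); im=save('wrist','pics/w14.png').mean(2).astype(int)
print(im[150:185,300].tolist(),im[150:185,268].tolist())"
```

```text
rel corner mm [-45.4 -23.1] z 0.0258 yaw -0.109 F [-6.  -7.9 -2.6] w 0.0459
[240, 240, 240, 239, 238, 238, 235, 224, 218, 213, 202, 209, 216, 210, 167, 140, 138, 139, 137, 137, 135, 129, 104, 76, 65, 67, 64, 66, 65, 65, 67, 63, 64, 63, 58] [241, 242, 241, 240, 240, 239, 239, 239, 238, 238, 238, 238, 238, 238, 239, 239, 240, 236, 191, 145, 137, 131, 106, 82, 75, 70, 71, 71, 71, 70, 70, 70, 69, 66, 68]
```

>>> arm_command([
  {"tx":0.004,"ty":0.003,"tz":0,"twist":0},
  {"tx":0.006,"ty":0.003,"tz":0,"twist":0},
  {"tx":0.006,"ty":0.003,"tz":0.003,"twist":0},
  {"tx":0.006,"ty":0.003,"tz":0.006,"twist":0},
  {"tx":0.006,"ty":0.003,"tz":0.008,"twist":0},
  {"tx":0.006,"ty":0.003,"tz":0.008,"twist":0},
  {"tx":0.006,"ty":0.003,"tz":0.008,"twist":0},
  {"tx":0.006,"ty":0.003,"tz":0.008,"twist":0},
])

```text
t: 26.12
eef_pos: [0.5384, -0.0652, 0.0242]
ee_rot: [3.14, 0.007, -0.109]
force: [-9.3, -2.4, 3.2]
width: 0.046
gripper_force: 20.0
```

```bash
python3 -c "
from h import *
rel(); im=save('wrist','pics/w15.png')
cv2.imwrite('pics/w15c.png',cv2.resize(im[40:260,150:410,::-1],None,fx=2.5,fy=2.5))"
```

```text
rel corner mm [-44.2 -23.1] z 0.0242 yaw -0.109 F [-9.3 -2.4  3.2] w 0.046
```

View pics/w15c.png

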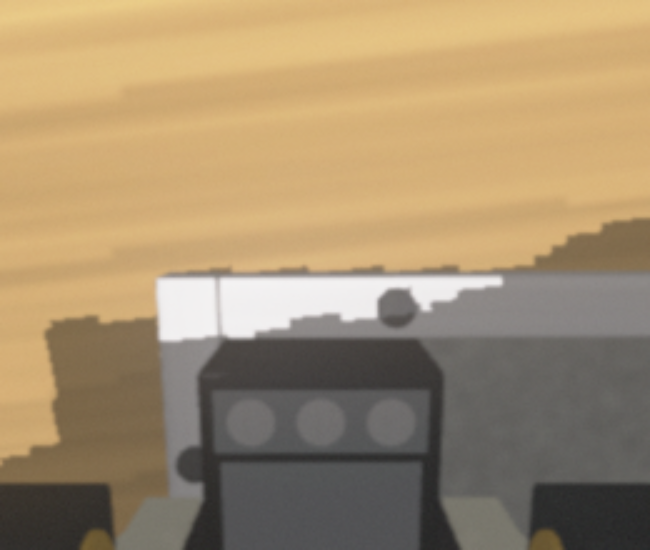

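The fence edge (row 338) now meets the module face (row 340), so it is seated. I hold with a slight sideways press, then lift and carry it to the mid pocket.

>>> arm_command([
  {"tx":0,"ty":-0.003,"tz":0.002,"twist":0},
  {"tx":0,"ty":-0.005,"tz":0.003,"twist":0},
  {"tx":0,"ty":-0.006,"tz":0.003,"twist":0},
  {"tx":0,"ty":-0.006,"tz":0.003,"twist":0},
  {"tx":0,"ty":-0.006,"tz":0.003,"twist":0},
  {"tx":0,"ty":-0.006,"tz":0.003,"twist":0},
  {"tx":0,"ty":-0.006,"tz":0.003,"twist":0},
  {"tx":0,"ty":-0.006,"tz":0.003,"twist":0},
])

```text
t: 26.83
eef_pos: [0.5383, -0.0651, 0.0239]
ee_rot: [3.138, 0.007, -0.109]
force: [-10.5, -10.7, 7.2]
width: 0.0458
gripper_force: 20.0
```

Run:
```python
from h import *
rel(); s=get_state(); x,y,z=s["eef_pos"]
# pocket long centre = TCP (.5063,.3025) at release (+-); mid pocket from it
yr=.075; L=np.array([.5065,.3028]); R=np.array([[np.cos(yr),-np.sin(yr)],[np.sin(yr),np.cos(yr)]])
m=L+R@[.010,-.086]; print("mid pocket",m, "short", L+R@[.02,-.172])
t=m+R@[.003,0]
plan([[(x-.01,y-.01,.16,Y)],[(.505,.12,.16,.075)],[(*t,.06,.075)]])
```

```text
rel corner mm [-44.3 -23. ] z 0.0239 yaw -0.109 F [-10.5 -10.7   7.2] w 0.0458
mid pocket [0.52291584 0.21779106] short [0.53933169 0.13278212]
call0 tx -0.035 ty 0.044 tz -0.544 twist -0.001 rows 3.3
call1 tx -0.176 ty -0.766 tz 0.000 twist -0.058 rows 4.7
call2 tx 0.113 ty -0.385 tz 0.400 twist -0.000 rows 3.4
```

>>> arm_command([
  {"tx":-0.01,"ty":0.01,"tz":-0.03,"twist":0},
  {"tx":-0.02,"ty":0.02,"tz":-0.1,"twist":0},
  {"tx":-0.03,"ty":0.04,"tz":-0.25,"twist":0},
  {"tx":-0.03,"ty":0.04,"tz":-0.4,"twist":0},
  {"tx":-0.03,"ty":0.04,"tz":-0.55,"twist":0},
  {"tx":-0.03,"ty":0.04,"tz":-0.55,"twist":0},
  {"tx":-0.03,"ty":0.04,"tz":-0.55,"twist":0},
  {"tx":-0.03,"ty":0.04,"tz":-0.55,"twist":0},
], grip_force=40)

```text
t: 27.5
eef_pos: [0.5335, -0.0715, 0.1613]
ee_rot: [-3.141, -0.0, -0.108]
force: [-0.5, -0.9, -4.6]
width: 0.0457
gripper_force: 40.0
```

>>> arm_command([
  {"tx":-0.18,"ty":-0.77,"tz":0,"twist":-0.058},
  {"tx":-0.18,"ty":-0.77,"tz":0,"twist":-0.058},
  {"tx":-0.18,"ty":-0.77,"tz":0,"twist":-0.058},
  {"tx":-0.18,"ty":-0.77,"tz":0,"twist":-0.058},
  {"tx":-0.18,"ty":-0.77,"tz":0,"twist":-0.058},
  {"tx":-0.18,"ty":-0.77,"tz":0,"twist":-0.058},
  {"tx":-0.18,"ty":-0.77,"tz":0,"twist":-0.058},
  {"tx":-0.18,"ty":-0.77,"tz":0,"twist":-0.058},
])

```text
t: 28.17
eef_pos: [0.509, 0.1242, 0.1599]
ee_rot: [3.14, 0.003, 0.075]
force: [-0.6, -1.1, -2.9]
width: 0.0458
gripper_force: 40.0
```

Run:
```python
from h import *
rel(); yr=.075; R=np.array([[np.cos(yr),-np.sin(yr)],[np.sin(yr),np.cos(yr)]])
t=np.array([.5229,.2178])+R@[.0037,0]; print(t)
plan([[(*t,.11,.075),(*t,.056,.075)]])
```

```text
rel corner mm [-93.7 162. ] z 0.1599 yaw 0.075 F [-0.6 -1.1 -2.9] w 0.0458
[0.5265896  0.21807724]
call0 tx 0.099 ty -0.369 tz 0.200 twist 0.000 rows 2.6
call0 tx 0.099 ty -0.369 tz 0.416 twist 0.000 rows 1.3
```

>>> arm_command([
  {"tx":0.1,"ty":-0.37,"tz":0,"twist":0},
  {"tx":0.1,"ty":-0.37,"tz":0.1,"twist":0},
  {"tx":0.1,"ty":-0.37,"tz":0.2,"twist":0},
  {"tx":0.1,"ty":-0.37,"tz":0.3,"twist":0},
  {"tx":0.1,"ty":-0.37,"tz":0.4,"twist":0},
  {"tx":0.1,"ty":-0.37,"tz":0.42,"twist":0},
  {"tx":0.1,"ty":-0.37,"tz":0.42,"twist":0},
  {"tx":0.1,"ty":-0.37,"tz":0.42,"twist":0},
])

```text
t: 28.83
eef_pos: [0.5287, 0.2177, 0.057]
ee_rot: [3.141, -0.0, 0.074]
force: [-0.1, 0.0, -2.1]
width: 0.0462
gripper_force: 40.0
```

Run:
```python
from h import *
s=get_state(); print(s["eef_pos"],s["ee_rot"][2],s["width"],np.round(s["force"],1))
im=save("wrist","pics/w16.png"); cr=im[90:260,180:380,::-1]; cr=cv2.convertScaleAbs(cr,alpha=1.3); cv2.imwrite("pics/w16c.png",cv2.resize(cr,None,fx=3.5,fy=3.5,interpolation=cv2.INTER_CUBIC))
```

```text
[0.5286807  0.21773363 0.05703249] 0.0735287251107859 0.04622480927986109 [-0.1  0.  -2.1]
```

View pics/w16c.png

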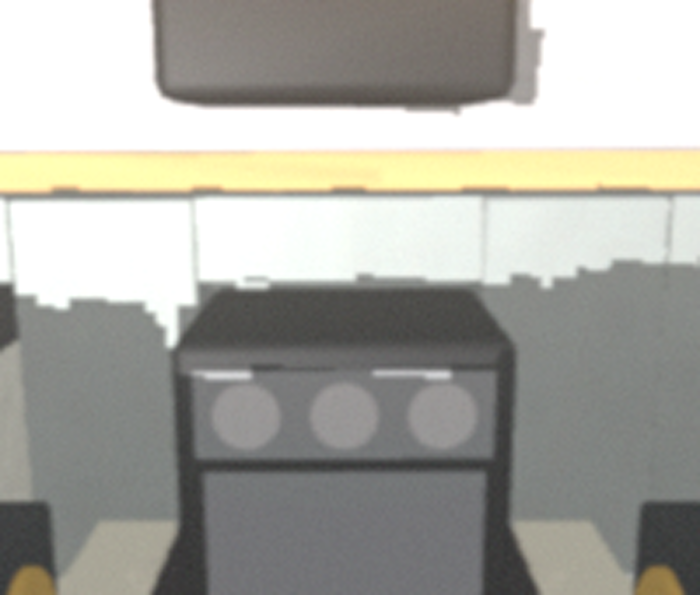

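Run:
```python
from h import *
s=get_state(); p=np.array(s["eef_pos"]); y=s["ee_rot"][2]
f=lambda u,v:(180+u/3.5,90+v/3.5)
for n,u,v,z in(("plate",340,195,.025),("seamL",195,230,.025),("seamR",485,230,.025),("modL",215,290,p[2]-.0239),("modR",475,290,p[2]-.0239)):
    print(n,(rot(y).T@(to_world(f(u,v),z,"wrist")-p)*1000).round(1)[:2])
```

```text
plate [59.4 -1.5]
seamL [ 53.1 -28. ]
seamR [53.1 24.9]
modL [ 43.5 -23.6]
modR [43.5 22.3]
```

>>> arm_command([
  {"tx":-0.004,"ty":-0.003,"tz":0.02,"twist":0},
  {"tx":-0.004,"ty":-0.003,"tz":0.03,"twist":0},
  {"tx":-0.004,"ty":-0.003,"tz":0.04,"twist":0},
  {"tx":-0.004,"ty":-0.003,"tz":0.05,"twist":0},
  {"tx":-0.004,"ty":-0.003,"tz":0.055,"twist":0},
  {"tx":-0.004,"ty":-0.003,"tz":0.06,"twist":0},
  {"tx":-0.004,"ty":-0.003,"tz":0.065,"twist":0},
  {"tx":-0.004,"ty":-0.003,"tz":0.065,"twist":0},
])

```text
t: 29.55
eef_pos: [0.5269, 0.2192, 0.0401]
ee_rot: [3.141, 0.0, 0.074]
force: [-0.5, -0.5, -3.1]
width: 0.0458
gripper_force: 40.0
```

>>> arm_command([
  {"tx":0,"ty":0,"tz":0.02,"twist":0},
  {"tx":0,"ty":0,"tz":0.035,"twist":0},
  {"tx":0,"ty":0,"tz":0.042,"twist":0},
  {"tx":0,"ty":0,"tz":0.044,"twist":0},
  {"tx":0,"ty":0,"tz":0.044,"twist":0},
  {"tx":0,"ty":0,"tz":0.044,"twist":0},
  {"tx":0,"ty":0,"tz":0.044,"twist":0},
  {"tx":0,"ty":0,"tz":0.044,"twist":0},
])

```text
t: 30.22
eef_pos: [0.5271, 0.2193, 0.0295]
ee_rot: [-3.141, -0.0, 0.074]
force: [-0.8, -0.6, -3.1]
width: 0.0458
gripper_force: 40.0
```

>>> arm_command([
  {"tx":0,"ty":0,"tz":0,"twist":0},
  {"tx":0,"ty":0,"tz":0,"twist":0},
  {"tx":0,"ty":0,"tz":0,"twist":0},
  {"tx":0,"ty":0,"tz":0,"twist":0},
  {"tx":0,"ty":0,"tz":-0.02,"twist":0},
  {"tx":0,"ty":0,"tz":-0.1,"twist":0},
  {"tx":0,"ty":0,"tz":-0.25,"twist":0},
  {"tx":0,"ty":0,"tz":-0.4,"twist":0},
], claw=0.66)

```text
t: 30.88
eef_pos: [0.5262, 0.2184, 0.1298]
ee_rot: [3.14, 0.002, 0.074]
force: [1.3, 0.7, -0.8]
width: 0.0579
gripper_force: 0.0
```

Run:
```python
from h import *
save("top","pics/top3.png")
for k in("mid_centre","long_centre","short_centre"):
    print(k,[(np.round(r["uv"],1),round(r["score"],2),to_world(r["uv"],.029 if k[0]!="s" else .024,"top")[:2].round(4)) for r in spot_point(k,"top")[:3]])
print(block("short_centre","top")[:2])
plan([[(.46,.0,.2,0.)],[(.43,-.2,.2,0.3)],[(.42,-.32,.2,.66)]])
```

```text
mid_centre [(array([173.2, 207.5]), 0.57, array([0.5234, 0.2204]))]
long_centre [(array([141.9, 214.9]), 0.85, array([0.504, 0.299]))]
short_centre [(array([401.9, 253.3]), 0.83, array([ 0.4133, -0.3574]))]
[(0.75, array([ 413.5, -348.4]), array([82.8, 55.5]), 0.607), (0.68, array([ 304.7, -444.3]), array([61.2, 77.2]), -0.325)]
call0 tx -0.332 ty 0.855 tz -0.281 twist 0.024 rows 5.7
call1 tx -0.120 ty 0.800 tz 0.000 twist -0.095 rows 4.8
call2 tx -0.180 ty 0.447 tz 0.000 twist -0.115 rows 2.9
```

>>> arm_command([
  {"tx":0,"ty":0,"tz":-0.15,"twist":0},
  {"tx":-0.33,"ty":0.85,"tz":-0.28,"twist":0.024},
  {"tx":-0.33,"ty":0.85,"tz":-0.28,"twist":0.024},
  {"tx":-0.33,"ty":0.85,"tz":-0.28,"twist":0.024},
  {"tx":-0.33,"ty":0.85,"tz":-0.28,"twist":0.024},
  {"tx":-0.33,"ty":0.85,"tz":-0.28,"twist":0.024},
  {"tx":-0.33,"ty":0.85,"tz":-0.28,"twist":0.024},
  {"tx":-0.33,"ty":0.85,"tz":-0.28,"twist":0.024},
], claw=1)

```text
t: 31.8
eef_pos: [0.4583, -0.0022, 0.199]
ee_rot: [3.141, 0.001, -0.004]
force: [-0.7, -0.1, -0.6]
width: 0.0873
gripper_force: 0.0
```

>>> arm_command([
  {"tx":-0.12,"ty":0.8,"tz":0,"twist":-0.095},
  {"tx":-0.12,"ty":0.8,"tz":0,"twist":-0.095},
  {"tx":-0.12,"ty":0.8,"tz":0,"twist":-0.095},
  {"tx":-0.12,"ty":0.8,"tz":0,"twist":-0.095},
  {"tx":-0.12,"ty":0.8,"tz":0,"twist":-0.095},
  {"tx":-0.12,"ty":0.8,"tz":0,"twist":-0.095},
  {"tx":-0.12,"ty":0.8,"tz":0,"twist":-0.095},
  {"tx":-0.12,"ty":0.8,"tz":0,"twist":-0.095},
])

```text
t: 32.47
eef_pos: [0.4297, -0.199, 0.1982]
ee_rot: [-3.141, 0.002, 0.295]
force: [-0.1, -0.8, 0.1]
width: 0.0876
gripper_force: 0.0
```

>>> arm_command([
  {"tx":-0.18,"ty":0.45,"tz":0,"twist":-0.115},
  {"tx":-0.18,"ty":0.45,"tz":0,"twist":-0.115},
  {"tx":-0.18,"ty":0.45,"tz":0,"twist":-0.115},
  {"tx":-0.18,"ty":0.45,"tz":0,"twist":-0.115},
  {"tx":-0.18,"ty":0.45,"tz":0,"twist":-0.115},
  {"tx":-0.18,"ty":0.45,"tz":0,"twist":-0.115},
  {"tx":-0.18,"ty":0.45,"tz":0,"twist":-0.115},
  {"tx":-0.18,"ty":0.45,"tz":0,"twist":-0.115},
])

```text
t: 33.13
eef_pos: [0.4207, -0.3182, 0.1992]
ee_rot: [-3.141, -0.0, 0.66]
force: [-0.0, 0.4, -0.1]
width: 0.0877
gripper_force: 0.0
```

Run:
```python
from h import *
im=save("wrist","pics/w17.png")
s=get_state(); print(s["eef_pos"],s["ee_rot"])
k="short_centre"
R=spot_point(k,"wrist")[:2]
for r in R:
    u,v=map(int,r["uv"]); print(r, to_world(r["uv"],.024,"wrist")[:2].round(4), im[max(0,v-25):v+25,u-25:u+25].mean((0,1)).round())
B=block(k,"wrist"); print(B)
for b in B[:1]: plan([[(b[1][0]/1000,b[1][1]/1000,.023,b[3])]])
```

```text
[ 0.42075306 -0.31828982  0.1994125 ] [ 3.14147695e+00 -2.16113135e-04  6.60124703e-01]
{'uv': [306.4, 326.6], 'score': 0.76} [ 0.3002 -0.4578] [92. 82. 52.]
{'uv': [294.8, 215.3], 'score': 0.68} [ 0.4095 -0.351 ] [80. 74. 67.]
[(0.9, array([ 414.9, -352.7]), array([81.1, 46.3]), 0.66)]
call0 tx -0.102 ty 0.094 tz 0.706 twist -0.000 rows 4.3
```

spot_point puts the yellow look-alike at (306,327), with a mean colour of 92,82,52. The black short module is at (295,215) and matched its colour in the first crop, so I grip the black one at (.412,-.354), yaw .66.

>>> arm_command([
  {"tx":-0.115,"ty":0.091,"tz":0.12,"twist":0},
  {"tx":-0.115,"ty":0.091,"tz":0.27,"twist":0},
  {"tx":-0.115,"ty":0.091,"tz":0.42,"twist":0},
  {"tx":-0.115,"ty":0.091,"tz":0.56,"twist":0},
  {"tx":-0.115,"ty":0.091,"tz":0.65,"twist":0},
  {"tx":-0.115,"ty":0.091,"tz":0.69,"twist":0},
  {"tx":-0.115,"ty":0.091,"tz":0.706,"twist":0},
  {"tx":-0.115,"ty":0.091,"tz":0.706,"twist":0},
])

```text
t: 33.95
eef_pos: [0.4118, -0.3551, 0.0228]
ee_rot: [-3.141, 0.0, 0.659]
force: [0.5, 0.5, 0.8]
width: 0.0877
gripper_force: 0.0
```

>>> arm_command([
  {"tx":0,"ty":0,"tz":0,"twist":0},
  {"tx":0,"ty":0,"tz":0,"twist":0},
  {"tx":0,"ty":0,"tz":0,"twist":0},
  {"tx":0,"ty":0,"tz":0,"twist":0},
  {"tx":0,"ty":0,"tz":0,"twist":0},
  {"tx":0,"ty":0,"tz":0,"twist":0},
  {"tx":0,"ty":0,"tz":0,"twist":0},
  {"tx":0,"ty":0,"tz":0,"twist":0},
], claw=0, grip_force=35)

```text
t: 34.62
eef_pos: [0.4116, -0.3552, 0.0231]
ee_rot: [3.141, -0.0, 0.659]
force: [-0.7, 0.6, 3.0]
width: 0.046
gripper_force: 34.9
```

>>> arm_command([
  {"tx":0,"ty":0,"tz":-0.05,"twist":0},
  {"tx":0,"ty":0,"tz":-0.1,"twist":0},
  {"tx":0,"ty":0,"tz":-0.2,"twist":0},
  {"tx":0,"ty":0,"tz":-0.24,"twist":0},
  {"tx":0,"ty":0,"tz":-0.24,"twist":0},
  {"tx":0,"ty":0,"tz":-0.24,"twist":0},
  {"tx":0,"ty":0,"tz":-0.24,"twist":0},
  {"tx":0,"ty":0,"tz":-0.24,"twist":0},
])

```text
t: 35.28
eef_pos: [0.4106, -0.3547, 0.0814]
ee_rot: [-3.14, 0.001, 0.658]
force: [-0.3, 0.1, -1.8]
width: 0.0458
gripper_force: 34.9
```

Run:
```python
from h import *
rel()
a=cw(-.0375-.020,-.023-.012)
plan([[(.50,-.24,.08,.3)],[(*a,.08,Y)]])
```

```text
rel corner mm [-140.4 -324.7] z 0.0814 yaw 0.658 F [-0.3  0.1 -1.8] w 0.0458
call0 tx 0.564 ty -0.144 tz 0.006 twist 0.114 rows 3.5
call1 tx 0.286 ty -0.600 tz 0.000 twist 0.130 rows 4.0
```

>>> arm_command([
  {"tx":0.56,"ty":-0.14,"tz":0,"twist":0.114},
  {"tx":0.56,"ty":-0.14,"tz":0,"twist":0.114},
  {"tx":0.56,"ty":-0.14,"tz":0,"twist":0.114},
  {"tx":0.56,"ty":-0.14,"tz":0,"twist":0.114},
  {"tx":0.56,"ty":-0.14,"tz":0,"twist":0.114},
  {"tx":0.56,"ty":-0.14,"tz":0,"twist":0.114},
  {"tx":0.56,"ty":-0.14,"tz":0,"twist":0.114},
  {"tx":0.56,"ty":-0.14,"tz":0,"twist":0.114},
])

```text
t: 35.95
eef_pos: [0.4998, -0.2422, 0.0821]
ee_rot: [-3.141, 0.001, 0.3]
force: [0.7, -0.3, -1.4]
width: 0.0461
gripper_force: 34.9
```

>>> arm_command([
  {"tx":0.29,"ty":-0.6,"tz":0,"twist":0.13},
  {"tx":0.29,"ty":-0.6,"tz":0,"twist":0.13},
  {"tx":0.29,"ty":-0.6,"tz":0,"twist":0.13},
  {"tx":0.29,"ty":-0.6,"tz":0,"twist":0.13},
  {"tx":0.29,"ty":-0.6,"tz":0,"twist":0.13},
  {"tx":0.29,"ty":-0.6,"tz":0,"twist":0.13},
  {"tx":0.29,"ty":-0.6,"tz":0,"twist":0.13},
  {"tx":0.29,"ty":-0.6,"tz":0,"twist":0.13},
])

```text
t: 36.62
eef_pos: [0.525, -0.078, 0.0827]
ee_rot: [3.141, 0.001, -0.108]
force: [1.1, -0.3, -2.9]
width: 0.0456
gripper_force: 34.9
```

Run:
```python
from h import *
rel()
plan([[(*cw(-.0375-.008,-.023-.005),.0245,Y)]])
```

```text
rel corner mm [-56.1 -37.3] z 0.0827 yaw -0.108 F [ 1.1 -0.3 -2.9] w 0.0456
call0 tx 0.042 ty -0.037 tz 0.233 twist -0.000 rows 1.4
```

>>> arm_command([
  {"tx":0.0,"ty":0,"tz":0.1,"twist":0},
  {"tx":0.01,"ty":-0.01,"tz":0.17,"twist":0},
  {"tx":0.02,"ty":-0.02,"tz":0.21,"twist":0},
  {"tx":0.03,"ty":-0.03,"tz":0.23,"twist":0},
  {"tx":0.04,"ty":-0.035,"tz":0.232,"twist":0},
  {"tx":0.05,"ty":-0.045,"tz":0.232,"twist":0},
  {"tx":0.056,"ty":-0.05,"tz":0.232,"twist":0},
  {"tx":0.056,"ty":-0.05,"tz":0.232,"twist":0},
], grip_force=20)

```text
t: 37.28
eef_pos: [0.5418, -0.0661, 0.0256]
ee_rot: [-3.142, -0.001, -0.107]
force: [-0.0, -2.0, -2.1]
width: 0.046
gripper_force: 19.9
```

```bash
python3 -c "
from h import *
rel(); im=save('wrist','pics/w18.png').mean(2).astype(int)
print(im[165:200,300].tolist(),im[165:200,262].tolist())"
```

```text
rel corner mm [-40.7 -23.7] z 0.0256 yaw -0.107 F [-0.  -2.  -2.1] w 0.046
[194, 157, 132, 123, 102, 89, 92, 101, 113, 128, 133, 135, 134, 135, 131, 120, 108, 103, 105, 99, 81, 65, 61, 61, 62, 60, 58, 62, 58, 59, 57, 58, 56, 56, 55] [238, 238, 238, 237, 237, 238, 238, 234, 190, 159, 159, 158, 144, 136, 133, 123, 112, 108, 107, 98, 79, 69, 67, 67, 65, 64, 64, 64, 64, 63, 61, 63, 61, 60, 61]
```

>>> arm_command([
  {"tx":0.004,"ty":0.001,"tz":0,"twist":0},
  {"tx":0.008,"ty":0.001,"tz":0,"twist":0},
  {"tx":0.012,"ty":0.001,"tz":0,"twist":0},
  {"tx":0.015,"ty":0.001,"tz":0,"twist":0},
  {"tx":0.018,"ty":0.001,"tz":0,"twist":0},
  {"tx":0.018,"ty":0.001,"tz":0,"twist":0},
  {"tx":0.018,"ty":0.001,"tz":0,"twist":0},
  {"tx":0.018,"ty":0.001,"tz":0,"twist":0},
])

```text
t: 38.0
eef_pos: [0.5452, -0.0669, 0.0247]
ee_rot: [3.142, 0.0, -0.108]
force: [-0.3, 0.3, -3.8]
width: 0.0457
gripper_force: 19.9
```

```bash
python3 -c "
from h import *
rel(); im=save('wrist','pics/w19.png').mean(2).astype(int)
print(im[165:200,300].tolist(),im[165:200,262].tolist())"
```

```text
rel corner mm [-37.2 -24.1] z 0.0247 yaw -0.108 F [-0.3  0.3 -3.8] w 0.0457
[239, 239, 235, 186, 128, 101, 89, 80, 76, 75, 71, 72, 75, 80, 91, 105, 121, 130, 132, 131, 128, 107, 75, 56, 56, 55, 53, 55, 55, 53, 52, 53, 54, 53, 48] [240, 240, 239, 239, 239, 238, 236, 228, 232, 236, 232, 182, 139, 133, 135, 133, 135, 133, 132, 133, 131, 120, 87, 65, 58, 61, 58, 59, 57, 56, 58, 56, 56, 53, 55]
```

>>> arm_command([
  {"tx":0.003,"ty":0,"tz":0,"twist":0},
  {"tx":0.006,"ty":0,"tz":0,"twist":0},
  {"tx":0.009,"ty":0,"tz":0,"twist":0},
  {"tx":0.011,"ty":0,"tz":0.003,"twist":0},
  {"tx":0.011,"ty":-0.003,"tz":0.006,"twist":0},
  {"tx":0.011,"ty":-0.006,"tz":0.007,"twist":0},
  {"tx":0.011,"ty":-0.008,"tz":0.007,"twist":0},
  {"tx":0.011,"ty":-0.008,"tz":0.007,"twist":0},
])

```text
t: 38.72
eef_pos: [0.5456, -0.0669, 0.0231]
ee_rot: [3.139, 0.005, -0.108]
force: [-7.8, -6.4, 7.0]
width: 0.0458
gripper_force: 20.0
```

```bash
python3 -c "
from h import *
rel(); im=save('wrist','pics/w20.png')
g=im.mean(2).astype(int); print(g[165:200,300].tolist(),g[165:200,262].tolist())
cv2.imwrite('pics/w20c.png',cv2.resize(im[40:260,150:410,::-1],None,fx=2.5,fy=2.5))"
```

```text
rel corner mm [-36.8 -24. ] z 0.0231 yaw -0.108 F [-7.8 -6.4  7. ] w 0.0458
[228, 192, 156, 147, 138, 127, 110, 94, 83, 76, 74, 73, 74, 75, 83, 96, 112, 123, 131, 131, 132, 132, 120, 87, 59, 53, 55, 54, 51, 52, 51, 50, 51, 50, 51] [234, 240, 240, 240, 239, 228, 221, 221, 213, 167, 137, 133, 133, 134, 134, 133, 134, 135, 134, 132, 132, 132, 122, 90, 65, 56, 59, 59, 57, 58, 56, 57, 58, 54, 55]
```

View pics/w20c.png

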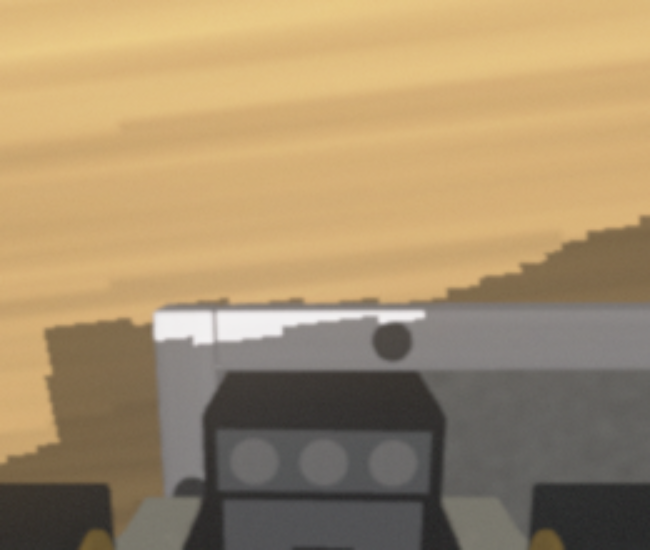

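It meets the short fence (row 371), with perhaps 1 mm left to the long fence. I ease the down-press, nudge it sideways and hold.

>>> arm_command([
  {"tx":-0.003,"ty":0,"tz":-0.004,"twist":0},
  {"tx":-0.003,"ty":-0.003,"tz":-0.004,"twist":0},
  {"tx":-0.002,"ty":-0.006,"tz":-0.004,"twist":0},
  {"tx":0,"ty":-0.008,"tz":-0.002,"twist":0},
  {"tx":0,"ty":-0.008,"tz":-0.001,"twist":0},
  {"tx":0,"ty":-0.008,"tz":0,"twist":0},
  {"tx":0,"ty":-0.008,"tz":0,"twist":0},
  {"tx":0,"ty":-0.008,"tz":0,"twist":0},
])

```text
t: 39.43
eef_pos: [0.5464, -0.0658, 0.0235]
ee_rot: [3.138, 0.004, -0.107]
force: [-5.4, -13.3, 8.4]
width: 0.0458
gripper_force: 20.0
```

>>> arm_command([
  {"tx":0,"ty":0,"tz":0,"twist":0},
  {"tx":0,"ty":0,"tz":0,"twist":0},
  {"tx":0,"ty":0,"tz":0,"twist":0},
  {"tx":0,"ty":0,"tz":0,"twist":0},
  {"tx":0,"ty":0,"tz":0,"twist":0},
  {"tx":0,"ty":0,"tz":0,"twist":0},
  {"tx":0,"ty":0,"tz":0,"twist":0},
  {"tx":0,"ty":0,"tz":0,"twist":0},
])

```text
t: 40.1
eef_pos: [0.5464, -0.0658, 0.0234]
ee_rot: [3.138, 0.004, -0.107]
force: [-5.9, -13.7, 7.7]
width: 0.0459
gripper_force: 20.0
```

Run:
```python
from h import *
rel(); s=get_state(); x,y,z=s["eef_pos"]
yr=.075; R=np.array([[np.cos(yr),-np.sin(yr)],[np.sin(yr),np.cos(yr)]])
m=np.array([.5270,.2192])+R@[.010+.003-.001,-.086]; print("short TCP target (mid TCP offset removed)",m+0)
plan([[(x-.01,y-.01,.17,Y)],[(.515,.10,.17,.075)],[(m[0]-.006,m[1],.056,.075)]])
```

```text
rel corner mm [-36.2 -22.9] z 0.0234 yaw -0.107 F [ -5.9 -13.7   7.7] w 0.0459
short TCP target (mid TCP offset removed) [0.54541022 0.13434092]
call0 tx -0.035 ty 0.044 tz -0.586 twist -0.000 rows 3.5
call1 tx -0.160 ty -0.690 tz 0.000 twist -0.058 rows 4.2
call2 tx 0.108 ty -0.130 tz 0.456 twist -0.000 rows 2.9
```

>>> arm_command([
  {"tx":-0.01,"ty":0.01,"tz":-0.03,"twist":0},
  {"tx":-0.02,"ty":0.02,"tz":-0.1,"twist":0},
  {"tx":-0.03,"ty":0.04,"tz":-0.25,"twist":0},
  {"tx":-0.03,"ty":0.04,"tz":-0.4,"twist":0},
  {"tx":-0.03,"ty":0.04,"tz":-0.55,"twist":0},
  {"tx":-0.03,"ty":0.04,"tz":-0.58,"twist":0},
  {"tx":-0.03,"ty":0.04,"tz":-0.58,"twist":0},
  {"tx":-0.03,"ty":0.04,"tz":-0.58,"twist":0},
], grip_force=40)

```text
t: 40.77
eef_pos: [0.5399, -0.0721, 0.1681]
ee_rot: [-3.141, -0.001, -0.108]
force: [-0.7, -0.0, -4.7]
width: 0.0455
gripper_force: 40.0
```

>>> arm_command([
  {"tx":-0.16,"ty":-0.69,"tz":0,"twist":-0.058},
  {"tx":-0.16,"ty":-0.69,"tz":0,"twist":-0.058},
  {"tx":-0.16,"ty":-0.69,"tz":0,"twist":-0.058},
  {"tx":-0.16,"ty":-0.69,"tz":0,"twist":-0.058},
  {"tx":-0.16,"ty":-0.69,"tz":0,"twist":-0.058},
  {"tx":-0.16,"ty":-0.69,"tz":0,"twist":-0.058},
  {"tx":-0.16,"ty":-0.69,"tz":0,"twist":-0.058},
  {"tx":-0.16,"ty":-0.69,"tz":0,"twist":-0.058},
])

```text
t: 41.43
eef_pos: [0.518, 0.1028, 0.1666]
ee_rot: [3.14, 0.003, 0.074]
force: [-0.5, -0.2, -3.1]
width: 0.0455
gripper_force: 40.0
```

Run:
```python
from h import *
rel()
plan([[(.5414,.134,.17,.075),(.5414,.134,.056,.075)]])
```

```text
rel corner mm [-82.4 141.7] z 0.1666 yaw 0.074 F [-0.5 -0.2 -3.1] w 0.0455
call0 tx 0.103 ty -0.117 tz -0.014 twist -0.000 rows 0.9
call0 tx 0.103 ty -0.117 tz 0.442 twist -0.000 rows 2.7
```

>>> arm_command([
  {"tx":0.1,"ty":-0.117,"tz":0,"twist":0},
  {"tx":0.1,"ty":-0.117,"tz":0.15,"twist":0},
  {"tx":0.1,"ty":-0.117,"tz":0.3,"twist":0},
  {"tx":0.1,"ty":-0.117,"tz":0.4,"twist":0},
  {"tx":0.1,"ty":-0.117,"tz":0.44,"twist":0},
  {"tx":0.1,"ty":-0.117,"tz":0.44,"twist":0},
  {"tx":0.1,"ty":-0.117,"tz":0.44,"twist":0},
  {"tx":0.1,"ty":-0.117,"tz":0.44,"twist":0},
])

```text
t: 42.1
eef_pos: [0.5429, 0.1346, 0.0598]
ee_rot: [-3.141, -0.002, 0.074]
force: [0.8, -0.4, -1.6]
width: 0.0457
gripper_force: 40.0
```

Run:
```python
from h import *
s=get_state(); print(s["eef_pos"],s["ee_rot"][2],s["width"],np.round(s["force"],1))
im=save("wrist","pics/w21.png"); cr=im[90:260,180:380,::-1]; cr=cv2.convertScaleAbs(cr,alpha=1.3); cv2.imwrite("pics/w21c.png",cv2.resize(cr,None,fx=3.5,fy=3.5,interpolation=cv2.INTER_CUBIC))
```

```text
[0.54285869 0.1346142  0.05975608] 0.07404419143542063 0.04565350924650979 [ 0.8 -0.4 -1.6]
```

View pics/w21c.png

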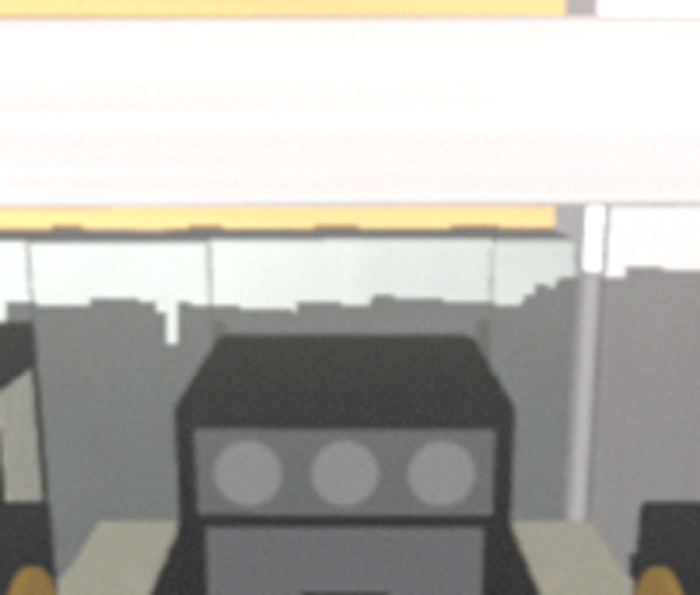

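The seams at 210 and 492 centre the pocket at column 351 against the module at 345. I shift about 1 mm right and lower. That was my last picture, as the viewing budget is used up.

>>> arm_command([
  {"tx":0,"ty":0.003,"tz":0.02,"twist":0},
  {"tx":0,"ty":0.003,"tz":0.035,"twist":0},
  {"tx":0,"ty":0.003,"tz":0.05,"twist":0},
  {"tx":0,"ty":0.003,"tz":0.06,"twist":0},
  {"tx":0,"ty":0.003,"tz":0.068,"twist":0},
  {"tx":0,"ty":0.003,"tz":0.075,"twist":0},
  {"tx":0,"ty":0.003,"tz":0.075,"twist":0},
  {"tx":0,"ty":0.003,"tz":0.075,"twist":0},
])

```text
t: 42.82
eef_pos: [0.5415, 0.1338, 0.0392]
ee_rot: [3.141, 0.0, 0.074]
force: [-0.1, 0.1, -3.1]
width: 0.0459
gripper_force: 40.0
```

>>> arm_command([
  {"tx":0,"ty":0,"tz":0.015,"twist":0},
  {"tx":0,"ty":0,"tz":0.028,"twist":0},
  {"tx":0,"ty":0,"tz":0.036,"twist":0},
  {"tx":0,"ty":0,"tz":0.04,"twist":0},
  {"tx":0,"ty":0,"tz":0.042,"twist":0},
  {"tx":0,"ty":0,"tz":0.042,"twist":0},
  {"tx":0,"ty":0,"tz":0.042,"twist":0},
  {"tx":0,"ty":0,"tz":0.042,"twist":0},
])

```text
t: 43.48
eef_pos: [0.5416, 0.1338, 0.0289]
ee_rot: [-3.142, -0.0, 0.074]
force: [0.3, -1.2, -2.3]
width: 0.0461
gripper_force: 40.0
```

>>> arm_command([
  {"tx":0,"ty":0,"tz":0,"twist":0},
  {"tx":0,"ty":0,"tz":0,"twist":0},
  {"tx":0,"ty":0,"tz":0,"twist":0},
  {"tx":0,"ty":0,"tz":0,"twist":0},
  {"tx":0,"ty":0,"tz":-0.02,"twist":0},
  {"tx":0,"ty":0,"tz":-0.1,"twist":0},
  {"tx":0,"ty":0,"tz":-0.25,"twist":0},
  {"tx":0,"ty":0,"tz":-0.4,"twist":0},
], claw=0.62)

```text
t: 44.15
eef_pos: [0.5406, 0.1331, 0.1293]
ee_rot: [3.14, 0.003, 0.074]
force: [1.7, 0.3, -0.3]
width: 0.054
gripper_force: 0.0
```

>>> arm_command([
  {"tx":-0.15,"ty":-0.3,"tz":-0.15,"twist":0},
  {"tx":-0.3,"ty":-0.37,"tz":-0.3,"twist":0},
  {"tx":-0.4,"ty":-0.37,"tz":-0.4,"twist":0},
  {"tx":-0.4,"ty":-0.37,"tz":-0.5,"twist":0},
  {"tx":-0.4,"ty":-0.37,"tz":-0.5,"twist":0},
  {"tx":-0.4,"ty":-0.37,"tz":-0.5,"twist":0},
  {"tx":-0.4,"ty":-0.37,"tz":-0.5,"twist":0},
  {"tx":-0.4,"ty":-0.37,"tz":-0.5,"twist":0},
])

```text
t: 44.82
eef_pos: [0.4346, 0.2185, 0.2539]
ee_rot: [-3.141, -0.0, 0.075]
force: [-0.3, -0.9, -0.4]
width: 0.0542
gripper_force: 0.0
```

Run:
```python
from h import *
s=get_state(); print(s["eef_pos"],s["ee_rot"],s["width"])
for cam in("wrist","top"):
  save(cam,f"pics/{cam}30.png")
  for k,z in dict(long_centre=.029,mid_centre=.029,short_centre=.029,keeper_tab=.081,pointer=.034,mark=.034,clamp_grip=.071).items():
    print(cam,k,[(np.round(r["uv"],1).tolist(),round(r["score"],2),to_world(r["uv"],z,cam)[:2].round(4).tolist()) for r in spot_point(k,cam)[:2]])
  for k,z in (("keeper_tab",.096),("long_centre",.053),("mid_centre",.053),("short_centre",.053)): print(k,block(k,cam,z)[:1])
```

```text
[0.43459623 0.21852151 0.25394185] [-3.14099100e+00 -1.31394922e-04  7.47406602e-02] 0.05420753819918724
wrist long_centre [([217.2, 122.1], 0.62, [0.5051, 0.2996])]
wrist mid_centre [([284.6, 110.1], 0.79, [0.5254, 0.2174]), ([410.2, 47.3], 0.55, [0.6053, 0.0772])]
wrist short_centre [([349.7, 102.0], 0.88, [0.5406, 0.1392])]
wrist keeper_tab [([284.3, 19.6], 0.67, [0.6072, 0.2253])]
wrist pointer [([411.0, 43.4], 0.86, [0.6083, 0.0791])]
wrist mark [([403.7, 83.9], 0.71, [0.5652, 0.0796])]
wrist clamp_grip [([409.2, 163.5], 0.95, [0.4761, 0.072])]
keeper_tab [(0.91, array([536.4, 217.9]), array([159. , 282.2]), -1.464)]
long_centre [(0.72, array([507.4, 299.3]), array([113.3,  51.8]), 0.074)]
mid_centre [(0.58, array([525.1, 219.9]), array([94. , 46.6]), 0.076)]
short_centre [(0.65, array([540.4, 138.7]), array([73.2, 54. ]), 0.074)]
top long_centre [([141.4, 214.5], 0.64, [0.5049, 0.3003])]
top mid_centre [([170.1, 204.9], 0.78, [0.5298, 0.2284])]
top short_centre [([206.4, 200.6], 0.62, [0.5416, 0.137]), ([444.7, 302.7], 0.55, [0.2913, -0.4631])]
top keeper_tab [([165.9, 169.3], 0.68, [0.6133, 0.2278]), ([204.3, 207.4], 0.28, [0.5219, 0.1335])]
top pointer [([228.4, 175.2], 0.94, [0.6058, 0.0818])]
top mark [([231.0, 189.1], 0.96, [0.5708, 0.0748])]
top clamp_grip [([139.3, 216.9], 0.7, [0.4978, 0.2927]), ([229.6, 225.0], 0.6, [0.4802, 0.073])]
keeper_tab [(0.89, array([557.3, 216. ]), array([129.3, 309. ]), -1.491)]
long_centre [(0.76, array([516.2, 300.9]), array([98.5, 57.8]), 0.081)]
mid_centre [(0.55, array([528.7, 218.7]), array([88.3, 53.6]), 0.057)]
short_centre [(0.9, array([ 304.8, -441.2]), array([59.8, 75.2]), -0.272)]
```

All three are down in their own pockets (measured yaws .074 to .076). Next is the keeper: I turn 90° and come over the tab at about (.610,.226).

Run:
```python
from h import *
plan([[(.53,.222,.2,-.72)],[(.609,.2265,.14,-1.496)],[(.609,.2265,.071,-1.496)]])
```

```text
call0 tx 0.380 ty 0.015 tz 0.215 twist 0.253 rows 6.4
call1 tx 0.226 ty -0.222 tz 0.240 twist 0.247 rows 6.2
call2 tx 0.000 ty 0.000 tz 0.276 twist -0.000 rows 1.7
```

>>> arm_command([
  {"tx":0.38,"ty":0.015,"tz":0.21,"twist":0.253},
  {"tx":0.38,"ty":0.015,"tz":0.21,"twist":0.253},
  {"tx":0.38,"ty":0.015,"tz":0.21,"twist":0.253},
  {"tx":0.38,"ty":0.015,"tz":0.21,"twist":0.253},
  {"tx":0.38,"ty":0.015,"tz":0.21,"twist":0.253},
  {"tx":0.38,"ty":0.015,"tz":0.21,"twist":0.253},
  {"tx":0.38,"ty":0.015,"tz":0.21,"twist":0.253},
  {"tx":0.38,"ty":0.015,"tz":0.21,"twist":0.253},
])

```text
t: 46.68
eef_pos: [0.53, 0.2218, 0.201]
ee_rot: [3.141, 0.0, -0.723]
force: [-0.4, 0.1, 0.2]
width: 0.054
gripper_force: 0.0
```

>>> arm_command([
  {"tx":0.23,"ty":-0.22,"tz":0.16,"twist":0.247},
  {"tx":0.23,"ty":-0.22,"tz":0.16,"twist":0.247},
  {"tx":0.23,"ty":-0.22,"tz":0.16,"twist":0.247},
  {"tx":0.23,"ty":-0.22,"tz":0.16,"twist":0.247},
  {"tx":0.23,"ty":-0.22,"tz":0.16,"twist":0.247},
  {"tx":0.23,"ty":-0.22,"tz":0.16,"twist":0.247},
  {"tx":0.23,"ty":-0.22,"tz":0.16,"twist":0.247},
  {"tx":0.23,"ty":-0.22,"tz":0.16,"twist":0.247},
])

```text
t: 47.35
eef_pos: [0.6094, 0.2253, 0.1611]
ee_rot: [3.141, -0.0, -1.496]
force: [-0.5, -0.7, 0.6]
width: 0.0543
gripper_force: 0.0
```

Run:
```python
from h import *
s=get_state(); print(s["eef_pos"],s["ee_rot"],s["width"])
im=save("wrist","pics/w31.png")
for k,z in dict(keeper_tab=.081,mark=.034,pointer=.034).items():
    print(k,[(np.round(r["uv"],1).tolist(),round(r["score"],2),to_world(r["uv"],z,"wrist")[:2].round(4).tolist()) for r in spot_point(k,"wrist")[:2]])
# dark tab blob, top at z=.096
g=im.max(2); m=(g<90).astype(np.uint8); n,l,st,ce=cv2.connectedComponentsWithStats(m)
for i in range(1,n):
    if st[i,4]>300: print(st[i].tolist(),to_world(ce[i],.096,"wrist")[:2].round(4))
plan([[(.609,.2265,.071,-1.496)]])
```

```text
[0.6094445  0.22528357 0.16111815] [ 3.14132699e+00 -1.93616224e-04 -1.49562016e+00] 0.05431143520868435
keeper_tab [([279.1, 215.5], 0.56, [0.6087, 0.2274])]
mark [([342.1, 39.6], 0.58, [0.5655, 0.0791])]
pointer [([356.2, 109.5], 0.7, [0.5449, 0.1352])]
[431, 9, 76, 53, 2511] [0.4964 0.0857]
[316, 79, 97, 58, 1711] [0.5655 0.14  ]
[355, 100, 26, 17, 387] [0.5526 0.1385]
[314, 173, 111, 57, 4806] [0.5403 0.2065]
[271, 188, 17, 36, 401] [0.6099 0.2117]
[0, 206, 560, 214, 63347] [0.594  0.3092]
call0 tx -0.005 ty 0.001 tz 0.361 twist 0.001 rows 2.2
```

The tab is confirmed at (.609,.227), centred between the fingers. I descend and grip it.

>>> arm_command([
  {"tx":-0.005,"ty":0.001,"tz":0.1,"twist":0},
  {"tx":-0.005,"ty":0.001,"tz":0.2,"twist":0},
  {"tx":-0.005,"ty":0.001,"tz":0.28,"twist":0},
  {"tx":-0.005,"ty":0.001,"tz":0.33,"twist":0},
  {"tx":-0.005,"ty":0.001,"tz":0.355,"twist":0},
  {"tx":-0.005,"ty":0.001,"tz":0.355,"twist":0},
  {"tx":-0.005,"ty":0.001,"tz":0.355,"twist":0},
  {"tx":-0.005,"ty":0.001,"tz":0.355,"twist":0},
])

```text
t: 48.22
eef_pos: [0.6098, 0.2269, 0.0738]
ee_rot: [-3.14, 0.001, -1.496]
force: [-0.2, -0.3, 0.5]
width: 0.0542
gripper_force: 0.0
```

>>> arm_command([
  {"tx":0,"ty":0,"tz":0,"twist":0},
  {"tx":0,"ty":0,"tz":0,"twist":0},
  {"tx":0,"ty":0,"tz":0,"twist":0},
  {"tx":0,"ty":0,"tz":0,"twist":0},
  {"tx":0,"ty":0,"tz":0,"twist":0},
  {"tx":0,"ty":0,"tz":0,"twist":0},
  {"tx":0,"ty":0,"tz":0,"twist":0},
  {"tx":0,"ty":0,"tz":0,"twist":0},
], claw=0, grip_force=20)

```text
t: 48.88
eef_pos: [0.609, 0.2265, 0.0726]
ee_rot: [3.141, -0.0, -1.496]
force: [-0.6, -0.2, 0.4]
width: 0.0139
gripper_force: 20.0
```

Run:
```python
from h import *
s=get_state(); print(s["eef_pos"],s["ee_rot"],s["width"],s["force"])
p=np.array(s["eef_pos"]); d=np.array([np.cos(.075),np.sin(.075),0]); print("tool dir of rack -x",(rot(s["ee_rot"][2]).T@(-d)).round(3))
im=save("top","pics/top31.png")
for k in("pointer","mark"):
    for r in spot_point(k,"top")[:2]: print(k,np.round(r["uv"],1),round(r["score"],2),to_world(r["uv"],.034,"top")[:2].round(4), "along rack x",round(float(to_world(r["uv"],.034,"top")@d),4))
```

```text
[0.60904707 0.22646646 0.07258276] [ 3.14144903e+00 -1.44752457e-04 -1.49628602e+00] 0.01389396196800321 [-0.6085768  -0.18641204  0.38650496]
tool dir of rack -x [0. 1. 0.]
pointer [226.5 174. ] 0.59 [0.6088 0.0866] along rack x 0.6136
mark [228.9 189.3] 0.87 [0.5702 0.0801] along rack x 0.5746
```

The grip is on the tab and tool +y is rack −x. The distance to go is about 41 mm (±4), so I pull 36 mm and then look again.

>>> arm_command([
  {"tx":0,"ty":0.03,"tz":0,"twist":0},
  {"tx":0,"ty":0.06,"tz":0,"twist":0},
  {"tx":0,"ty":0.09,"tz":0,"twist":0},
  {"tx":0,"ty":0.12,"tz":0,"twist":0},
  {"tx":0,"ty":0.145,"tz":0,"twist":0},
  {"tx":0,"ty":0.145,"tz":0,"twist":0},
  {"tx":0,"ty":0.145,"tz":0,"twist":0},
  {"tx":0,"ty":0.145,"tz":0,"twist":0},
])

```text
t: 49.7
eef_pos: [0.5725, 0.2237, 0.0725]
ee_rot: [3.14, -0.0, -1.496]
force: [-3.5, 0.1, 3.0]
width: 0.0137
gripper_force: 20.0
```

Run:
```python
from h import *
s=get_state(); print(s["eef_pos"],s["width"],np.round(s["force"],1))
d=np.array([np.cos(.075),np.sin(.075),0])
for cam in("top","wrist","scene"):
  im=save(cam,f"pics/{cam}32.png")
  for k in("pointer","mark"):
    for r in spot_point(k,cam)[:2]:
        w=to_world(r["uv"],.034,cam); print(cam,k,np.round(r["uv"],1),round(r["score"],2),w[:2].round(4),"along",round(float(w@d),4))
  if cam=="top": p=to_px([.568,.078,.034],"top"); u,v=map(int,p); print(p); print(im[v-16:v+16:1,u-12:u+12:2].mean(2).astype(int))
```

```text
[0.572467   0.22368271 0.07254184] 0.013689871140805903 [-3.5  0.1  3. ]
top pointer [227.8 190.6] 0.97 [0.5669 0.0828] along 0.5716
top mark [230.6 190. ] 0.79 [0.5685 0.0758] along 0.5726
[229.70822843 190.20003634]
[[ 79  80  73 119 119 113 116 118 110 111 108 144]
 [ 85  84  77 120 115 116 115 117 114 217 186 139]
 [ 79  82  81 122 115 115 117 118 112 196 211  91]
 [ 78  74  79 101 102 105 101 101 115 126 211  77]
 [101  99  96  95  98  97  97  91 112 106 208  82]
 [ 98  98 101  98 101 101 101  88 105 108 209  81]
 [ 99  98 100  98  98  99 102  91 106 106 224  76]
 [102  97 100 101 104 101  99  91 103 108 227  77]
 [100  97 100  98 101 101 100  95 100 110 193  80]
 [ 99 100 102  98  98 103  99  93 103 111 189  80]
 [100  99 100  99  99  99  97 127 101 112 189 101]
 [ 98  98  97  99  98  99  99 137  92 110 184 103]
 [100 100  97  96  97 102  98 168  93 108 183 102]
 [ 97 101 102 103  99 103  94 126  95 109 186 122]
 [ 92  83  81  75  83  82  80  85  86 109 223 128]
 [ 77  82  79  92  89  95  99  95  99 177 214 105]
 [ 75  84  82  99 100  98 100 100 104  91  88  51]
 [ 68  85  84 1
[... 230 characters left out ...]
 217 168]
 [ 69  85  84  97 103  96  97 161 183 227 216 169]
 [ 75  83  82  99 101  97  91 199 182 227 216 172]
 [ 80  83  83 101 100  92 195 204 196 230 220 178]
 [ 80  83  85  88 103 155 207 200 200 217 221 184]
 [ 73  82  84  86  96 199 205 201 201 193 219 180]
 [ 70  79  79  80 176 204 203 200 202 187 216 179]
 [ 77 161 157 142 214 204 201 203 202 197 214 188]
 [ 71 173 167 156 217 202 201 201 204 173 217 193]
 [ 75 145 166 155 221 202 206 202 205 174 221 198]
 [ 82 137 164 148 223 202 203 204 204 175 224 199]]
scene pointer [314.9 253.6] 0.67 [0.5773 0.0763] along 0.5814
scene mark [316.9 252.2] 0.55 [0.5704 0.08  ] along 0.5747
scene mark [365.1 263.9] 0.27 [0.5465 0.2249] along 0.5618
```

Run:
```python
from h import *
d=np.array([np.cos(.075),np.sin(.075),0])
for n,u,v,z in(("bar edge",221,187.7,.066),("bar edge",215,187.9,.066),("mark",236,190,.034),("mark",237,190,.02)):
    print(n,round(float(to_world((u,v),z,"top")@d),4),to_world((u,v),z,"top")[:2].round(4))
c=cal("wrist"); print("mark px",to_px([.5695,.075,.034],"wrist",c),to_px([.5695,.09,.034],"wrist",c),"bar edge px",to_px([.562,.12,.066],"wrist",c),to_px([.562,.12,.058],"wrist",c))
g=cv2.imread("pics/wrist32.png").mean(2).astype(int)
np.set_printoptions(linewidth=250)
u,v=map(int,to_px([.5695,.075,.034],"wrist",c)); v0=max(0,v-30)
print(u,v); print("rows",v0); print(g[v0:v0+60:4,u-50:u+50:3])
```

```text
bar edge 0.5768 [0.5713 0.0959]
bar edge 0.5773 [0.5706 0.1105]
mark 0.5717 [0.5687 0.0622]
mark 0.5728 [0.5699 0.061 ]
mark px [303.73848153 -15.48560044] [301.26016893  14.28996726] bar edge px [315.20704051  59.48205505] [313.38616     62.77040221]
303 -15
rows 0
[[130 129 131 130 132 131 132 132 132 132 128 128 127 129 127 127 128 127 134 132 134 132 132 132 134 135 135 135 134 135 143 219 218 217]
 [129 130 131 131 132 130 130 130 131 132 130 127 127 127 127 127 129 129 134 134 136 135 134 134 133 134 136 139 137 135 181 220 218 219]
 [129 130 131 130 131 131 132 133 132 133 130 127 128 128 129 126 128 126 133 133 133 133 135 135 135 134 134 135 134 135 134 177 219 217]
 [128 131 129 131 131 131 133 130 132 131 130 128 128 125 126 126 128 125 133 132 135 134 133 134 135 135 136 133 134 135 135 134 179 219]
 [127 128 131 130 130 131 131 131 131 131 128 127 129 129 127 127 127 126 131 133 131 133 134 132 134 135 133 133 134 132 134 135 167 200]
 [125 128 131 131 130 132 130 131 131 132 131 128 128 129 126 126 127 135 147 146 147 147 149 150 151 151 151 152 152 151 153 151 163 240]
[... 552 characters left out ...]
189]
 [123 130 130 131 131 132 130 128 130 131 130 127 128 127 127 125 128 113 115 113 114 113 115 115 116 115 114 112 114 114 114 114 153 187]
 [124 129 130 131 131 131 129 130 130 130 129 125 126 126 126 127 129 113 115 115 114 113 114 113 112 113 113 113 115 115 115 113 158 188]
 [123 129 128 130 132 132 130 129 130 131 128 126 126 128 126 125 129 113 112 112 111 114 112 112 113 112 113 113 115 112 113 112 183 187]
 [123 129 130 132 130 129 129 130 131 130 127 127 126 126 124 124 126  87  78  79  79  79  79  78  80  78  81  81  79  81  81  82 120 122]
 [123 129 129 130 130 128 128 130 130 130 129 126 126 126 125 127 126  81  69  66  61  60  59  60  61  61  60  63  63  62  64  62  64  64]]
```

The estimates disagree (1 to 8 mm to go). I let go of the tab, which stays where it is, and look from just above the right-hand mark.

>>> arm_command([
  {"tx":0,"ty":0,"tz":0,"twist":0},
  {"tx":0,"ty":0,"tz":0,"twist":0},
  {"tx":0,"ty":0,"tz":-0.12,"twist":0},
  {"tx":0.1,"ty":0,"tz":-0.25,"twist":0},
  {"tx":0.24,"ty":0,"tz":-0.3,"twist":0},
  {"tx":0.3,"ty":0,"tz":-0.3,"twist":0},
  {"tx":0.3,"ty":0,"tz":-0.3,"twist":0},
  {"tx":0.3,"ty":0,"tz":-0.3,"twist":0},
], claw=0.4)

```text
t: 50.82
eef_pos: [0.5787, 0.1483, 0.1473]
ee_rot: [-3.141, 0.0, -1.499]
force: [0.5, -0.1, -0.2]
width: 0.035
gripper_force: 0.0
```

Run:
```python
from h import *
d=np.array([np.cos(.075),np.sin(.075),0]); np.set_printoptions(linewidth=250)
s=get_state(); print(s["eef_pos"],s["ee_rot"])
im=save("wrist","pics/w33.png"); c=cal("wrist")
for k in("pointer","mark"):
    for r in spot_point(k,"wrist")[:2]:
        w=to_world(r["uv"],.034,"wrist",c); print(k,np.round(r["uv"],1),round(r["score"],2),w[:2].round(4),"along",round(float(w@d),4))
g=im.mean(2).astype(int)
u,v=map(int,to_px([.57,.07,.034],"wrist",c)); print("centre",u,v)
print(g[v-36:v+37:4,u-60:u+60:3])
```

```text
[0.57874437 0.14825724 0.14733412] [-3.14115050e+00  4.52021757e-04 -1.49851014e+00]
pointer [293.3 128.4] 0.98 [0.5704 0.0797] along 0.5748
mark [298.8 127.5] 0.92 [0.5656 0.0786] along 0.5699
mark [424.1 123.7] 0.4 [0.456  0.0674] along 0.4598
centre 294 116
[[101 100  99  99 100 101 106 106 103 103 102 100 101 102  99 102 105 105 103 103 107 100  98 102  99 107 107 109 112 113 111 109 109 111 110 159 182 180 185 183]
 [102 101  99  99 101 102 102 105 103 104 102 101 100 101 102 105 103 105 105 105 106 107  99 101 100 105 107 110 111 112 109 108 107 111 110 125 178 181 185 182]
 [102  99  99  98 101 100 105 104 103 103 102 100 100  98 100 105 104 105 105 105 106 104 100 101 102 106 106 109 112 113 111 108 107 109 108 112 148 181 185 181]
 [101 103 100  99 103 101 104 104 102 103 100 101 101 101 101 104 103 103 105 105 106 103 100 101 103 105 106 109 112 113 108 106 108 109 106 111 112 177 183 182]
 [103 101  98  98 101 100 106 104 102 105 105 102 100 100 101 104 103 103 106 103 105 101  98 101 102 107 105 111 111 111 109 108 106 107 109 111 110 142 166 116]
 [102 101  99  97 103 10
[... 1558 characters left out ...]
16 116 116 116 116 117 115 117 115 115 114 114]
 [135 133 134 133 136 133 135 135 134 127 120 120 121 119 120 120 118 118 118 115 114 115 115 117 114 116 116 115 115 117 115 116 116 115 115 116 116 116 114 114]
 [139 142 138 141 139 139 139 140 139 132 118 120 117 120 120 122 118 118 115 116 120 138 139 138 138 138 137 139 137 136 138 137 138 137 137 137 137 135 135 137]
 [ 99  99  99 103 102 104 108 102 105 107 119 120 121 120 118 121 119 117 117 117 109  99 100 102 103 100 100 102 101  99 100  99  98  97 101  99 100 101  99 100]
 [102  99  97 103 102 104 107 105 104 106 121 121 120 120 120 121 119 117 116 116 108 102  99  99 102 102 101 100 101 100 100 100  99  97  97  98  99  99  98  97]]
```

Run:
```python
from h import *
d=np.array([np.cos(.075),np.sin(.075),0]); c=cal("wrist"); K,T=c; print("cam",T[:3,3].round(4))
im=cv2.imread("pics/w33.png").astype(float); g=im.mean(2)
for v in(84,100,104,107,122,130,138,146,150,160): print(v,g[v,284:308].astype(int).tolist())
f=lambda u,v,z:round(float(to_world((u,v),z,"wrist",c)@d)*1000,1)
for v,u,z in((104,299.3,.034),(104,299.3,.025),(130,294.5,.066),(130,294.5,.034),(150,294.5,.066)): print(v,u,z,f(u,v,z))
```

```text
cam [0.5841 0.0801 0.3051]
84 [104, 105, 103, 104, 105, 103, 103, 105, 105, 105, 106, 106, 107, 107, 102, 102, 99, 98, 99, 101, 100, 100, 100, 103]
100 [137, 136, 136, 136, 135, 136, 139, 136, 138, 137, 135, 137, 134, 116, 78, 57, 70, 106, 135, 141, 140, 142, 142, 141]
104 [137, 136, 136, 136, 139, 137, 139, 136, 136, 137, 138, 137, 136, 116, 76, 57, 72, 106, 135, 140, 143, 142, 142, 141]
107 [136, 137, 135, 135, 138, 139, 138, 138, 136, 139, 138, 137, 133, 116, 78, 57, 71, 106, 135, 140, 139, 140, 143, 141]
122 [118, 118, 118, 118, 119, 118, 117, 116, 117, 116, 113, 111, 115, 117, 116, 116, 116, 118, 114, 115, 118, 116, 119, 116]
130 [116, 118, 118, 117, 117, 117, 118, 118, 116, 118, 116, 113, 116, 117, 116, 117, 117, 118, 117, 118, 119, 116, 118, 117]
138 [116, 117, 120, 118, 117, 115, 118, 116, 117, 116, 114, 113, 115, 117, 115, 115, 117, 115, 115, 116, 117, 118, 115, 116]
146 [117, 116, 117, 117, 116, 116, 116, 116, 116, 115, 112, 107, 107, 108, 107, 106, 107, 106, 107, 108, 106, 107, 107, 107]
150 [116, 117, 116, 117, 118, 115, 116, 117, 116, 114, 110, 103, 101, 102, 102, 101, 101, 103, 100, 100, 102, 102, 100, 102]
160 [117, 118, 115, 119, 116, 117, 115, 117, 118, 115, 110, 101, 102, 99, 102, 100, 100, 102, 100, 101, 99, 101, 100, 100]
104 299.3 0.034 569.8
104 299.3 0.025 569.1
130 294.5 0.066 575.4
130 294.5 0.034 573.6
150 294.5 0.066 575.2
```

The mark line is at 569.8 mm along the slide and the pointer edge at 575.3 mm, so about 5.4 mm remain. I regrip the tab and pull that far.

>>> arm_command([
  {"tx":-0.15,"ty":0,"tz":0,"twist":0},
  {"tx":-0.3,"ty":0,"tz":0,"twist":0},
  {"tx":-0.3,"ty":0,"tz":0.1,"twist":0},
  {"tx":-0.3,"ty":0,"tz":0.2,"twist":0},
  {"tx":-0.3,"ty":0,"tz":0.27,"twist":0},
  {"tx":-0.3,"ty":0,"tz":0.3,"twist":0},
  {"tx":-0.3,"ty":0,"tz":0.3,"twist":0},
  {"tx":-0.3,"ty":0,"tz":0.3,"twist":0},
])

```text
t: 51.63
eef_pos: [0.5731, 0.2242, 0.0725]
ee_rot: [3.141, -0.001, -1.496]
force: [-0.2, -0.4, 0.7]
width: 0.0352
gripper_force: 0.0
```

>>> arm_command([
  {"tx":0,"ty":0,"tz":0,"twist":0},
  {"tx":0,"ty":0,"tz":0,"twist":0},
  {"tx":0,"ty":0,"tz":0,"twist":0},
  {"tx":0,"ty":0,"tz":0,"twist":0},
  {"tx":0,"ty":0,"tz":0,"twist":0},
  {"tx":0,"ty":0,"tz":0,"twist":0},
  {"tx":0,"ty":0,"tz":0,"twist":0},
  {"tx":0,"ty":0,"tz":0,"twist":0},
], claw=0)

```text
t: 52.3
eef_pos: [0.5732, 0.2239, 0.0734]
ee_rot: [-3.141, 0.0, -1.496]
force: [-1.1, -0.1, 6.2]
width: 0.0141
gripper_force: 20.0
```

>>> arm_command([
  {"tx":0,"ty":0.005,"tz":0,"twist":0},
  {"tx":0,"ty":0.01,"tz":0,"twist":0},
  {"tx":0,"ty":0.016,"tz":0,"twist":0},
  {"tx":0,"ty":0.022,"tz":0,"twist":0},
  {"tx":0,"ty":0.022,"tz":0,"twist":0},
  {"tx":0,"ty":0.022,"tz":0,"twist":0},
  {"tx":0,"ty":0.022,"tz":0,"twist":0},
  {"tx":0,"ty":0.022,"tz":0,"twist":0},
])

```text
t: 52.97
eef_pos: [0.5682, 0.2236, 0.0734]
ee_rot: [-3.14, 0.0, -1.496]
force: [3.0, -2.1, 6.7]
width: 0.0139
gripper_force: 20.0
```

>>> arm_command([
  {"tx":0,"ty":0,"tz":0,"twist":0},
  {"tx":0,"ty":0,"tz":0,"twist":0},
  {"tx":0,"ty":0,"tz":-0.12,"twist":0},
  {"tx":0.1,"ty":0,"tz":-0.25,"twist":0},
  {"tx":0.24,"ty":0,"tz":-0.3,"twist":0},
  {"tx":0.3,"ty":0,"tz":-0.3,"twist":0},
  {"tx":0.3,"ty":0,"tz":-0.3,"twist":0},
  {"tx":0.3,"ty":0,"tz":-0.3,"twist":0},
], claw=0.4)

```text
t: 53.63
eef_pos: [0.5721, 0.1477, 0.1467]
ee_rot: [3.14, 0.0, -1.499]
force: [0.2, 1.2, -1.3]
width: 0.0353
gripper_force: 0.0
```

Run:
```python
from h import *
d=np.array([np.cos(.075),np.sin(.075),0]); np.set_printoptions(linewidth=250)
s=get_state(); print(s["eef_pos"],s["ee_rot"])
im=save("wrist","pics/w34.png"); c=cal("wrist"); print("cam",c[1][:3,3].round(4))
for k in("pointer","mark","clamp_grip"):
    for r in spot_point(k,"wrist")[:1]:
        w=to_world(r["uv"],.034 if k[0]!="c" else .071,"wrist",c); print(k,np.round(r["uv"],1),round(r["score"],2),w[:2].round(4),"along",round(float(w@d),4))
g=im.mean(2).astype(int)
for v in(100,104,122,130,146,150,160): print(v,g[v,278:312].tolist())
```

```text
[0.57214823 0.147674   0.14671821] [ 3.13995352e+00  5.39021923e-05 -1.49855015e+00]
cam [0.578  0.0789 0.3048]
pointer [290.5 124.8] 0.92 [0.5666 0.0763] along 0.5708
clamp_grip [413.4 126. ] 0.61 [0.4749 0.0707] along 0.4789
100 [134, 135, 136, 137, 136, 138, 137, 139, 138, 137, 132, 116, 80, 55, 67, 102, 132, 139, 142, 142, 143, 141, 141, 140, 140, 139, 138, 137, 139, 135, 135, 135, 135, 135]
104 [135, 138, 137, 137, 138, 137, 139, 137, 136, 139, 136, 118, 77, 55, 70, 106, 134, 140, 141, 141, 141, 141, 141, 142, 140, 140, 139, 137, 135, 137, 135, 136, 135, 138]
122 [121, 118, 120, 117, 118, 118, 116, 118, 119, 118, 117, 120, 118, 117, 115, 116, 118, 116, 117, 118, 118, 117, 116, 118, 117, 118, 115, 117, 118, 117, 115, 117, 117, 116]
130 [121, 121, 118, 117, 118, 118, 117, 118, 117, 116, 117, 117, 117, 114, 114, 116, 117, 117, 119, 117, 117, 118, 119, 118, 117, 118, 117, 117, 117, 118, 117, 118, 116, 118]
146 [120, 118, 116, 118, 118, 119, 115, 117, 117, 115, 116, 116, 116, 114, 110, 111, 112, 113, 111, 112, 111, 112, 112, 111, 113, 111, 114, 113, 112, 111, 111, 111, 111, 112]
150 [120, 119, 117, 117, 119, 116, 119, 116, 117, 117, 116, 118, 117, 111, 103, 102, 101, 101, 102, 103, 102, 102, 104, 101, 102, 101, 101, 100, 99, 101, 102, 103, 101, 101]
160 [122, 118, 118, 119, 117, 117, 119, 117, 118, 116, 117, 118, 117, 111, 104, 100, 100, 101, 101, 101, 102, 101, 101, 99, 99, 100, 100, 100, 99, 98, 99, 100, 97, 99]
```

The bar edge and mark line now agree to about 1 mm, which is within tolerance. On to the clamp knob at about (.4765,.0727). I turn back 90° to straddle its grip bar.

Run:
```python
from h import *
c=cal("wrist"); d=np.array([np.cos(.075),np.sin(.075),0])
print(to_world((291.4,150),.066,"wrist",c)@d,to_world((291.2,104),.034,"wrist",c)@d)
plan([[(.53,.11,.17,-.72)],[(.4765,.0727,.16,.075)]])
```

```text
0.571719741866136 0.5708621823955522
call0 tx 0.144 ty 0.181 tz -0.094 twist -0.247 rows 6.2
call1 tx -0.063 ty 0.253 tz 0.040 twist -0.253 rows 6.4
```

>>> arm_command([
  {"tx":0.14,"ty":0.18,"tz":-0.09,"twist":-0.247},
  {"tx":0.14,"ty":0.18,"tz":-0.09,"twist":-0.247},
  {"tx":0.14,"ty":0.18,"tz":-0.09,"twist":-0.247},
  {"tx":0.14,"ty":0.18,"tz":-0.09,"twist":-0.247},
  {"tx":0.14,"ty":0.18,"tz":-0.09,"twist":-0.247},
  {"tx":0.14,"ty":0.18,"tz":-0.09,"twist":-0.247},
  {"tx":0.14,"ty":0.18,"tz":-0.09,"twist":-0.247},
  {"tx":0.14,"ty":0.18,"tz":-0.09,"twist":-0.247},
], claw=0.5)

```text
t: 54.5
eef_pos: [0.5305, 0.111, 0.1695]
ee_rot: [3.141, 0.0, -0.718]
force: [1.0, -0.3, -0.3]
width: 0.0438
gripper_force: 0.0
```

>>> arm_command([
  {"tx":-0.06,"ty":0.25,"tz":0.04,"twist":-0.253},
  {"tx":-0.06,"ty":0.25,"tz":0.04,"twist":-0.253},
  {"tx":-0.06,"ty":0.25,"tz":0.04,"twist":-0.253},
  {"tx":-0.06,"ty":0.25,"tz":0.04,"twist":-0.253},
  {"tx":-0.06,"ty":0.25,"tz":0.04,"twist":-0.253},
  {"tx":-0.06,"ty":0.25,"tz":0.04,"twist":-0.253},
  {"tx":-0.06,"ty":0.25,"tz":0.04,"twist":-0.253},
  {"tx":-0.06,"ty":0.25,"tz":0.04,"twist":-0.253},
])

```text
t: 55.17
eef_pos: [0.4781, 0.0737, 0.1598]
ee_rot: [3.141, 0.001, 0.075]
force: [-0.4, -0.1, -0.1]
width: 0.0436
gripper_force: 0.0
```

Run:
```python
from h import *
s=get_state(); print(s["eef_pos"],s["ee_rot"],s["width"])
save("wrist","pics/w35.png"); P=[]
for r in spot_point("clamp_grip","wrist")[:2]:
    w=to_world(r["uv"],.071,"wrist"); print(np.round(r["uv"],1),round(r["score"],2),w[:2].round(4)); P.append(w)
plan([[(.4765,.0727,.0525,.075)]])
```

```text
[0.47812031 0.07371026 0.15976504] [3.14142753e+00 5.32179130e-04 7.54406627e-02] 0.04363457344123619
[282.1 213.3] 0.65 [0.4768 0.071 ]
call0 tx -0.007 ty 0.003 tz 0.429 twist -0.001 rows 2.6
```

>>> arm_command([
  {"tx":-0.006,"ty":0.006,"tz":0.1,"twist":0},
  {"tx":-0.006,"ty":0.006,"tz":0.2,"twist":0},
  {"tx":-0.006,"ty":0.006,"tz":0.3,"twist":0},
  {"tx":-0.006,"ty":0.006,"tz":0.36,"twist":0},
  {"tx":-0.006,"ty":0.006,"tz":0.4,"twist":0},
  {"tx":-0.006,"ty":0.006,"tz":0.42,"twist":0},
  {"tx":-0.006,"ty":0.006,"tz":0.42,"twist":0},
  {"tx":-0.006,"ty":0.006,"tz":0.42,"twist":0},
])

```text
t: 55.93
eef_pos: [0.4771, 0.0719, 0.0552]
ee_rot: [3.141, 0.0, 0.074]
force: [0.1, 0.4, -0.2]
width: 0.0435
gripper_force: 0.0
```

>>> arm_command([
  {"tx":0,"ty":0,"tz":0,"twist":0},
  {"tx":0,"ty":0,"tz":0,"twist":0},
  {"tx":0,"ty":0,"tz":0,"twist":0},
  {"tx":0,"ty":0,"tz":0,"twist":0},
  {"tx":0,"ty":0,"tz":0,"twist":0},
  {"tx":0,"ty":0,"tz":0,"twist":0},
  {"tx":0,"ty":0,"tz":0,"twist":0},
  {"tx":0,"ty":0,"tz":0,"twist":0},
], claw=0, grip_force=12)

```text
t: 56.6
eef_pos: [0.4773, 0.0713, 0.0554]
ee_rot: [3.141, -0.001, 0.075]
force: [2.3, -3.9, 2.4]
width: 0.0142
gripper_force: 12.0
```

>>> arm_command([
  {"tx":0,"ty":0.001,"tz":0,"twist":0.035},
  {"tx":0,"ty":0.001,"tz":0,"twist":0.07},
  {"tx":0,"ty":0.001,"tz":0,"twist":0.105},
  {"tx":0,"ty":0.001,"tz":0,"twist":0.14},
  {"tx":0,"ty":0.001,"tz":0,"twist":0.175},
  {"tx":0,"ty":0.001,"tz":0,"twist":0.21},
  {"tx":0,"ty":0.001,"tz":0,"twist":0.24},
  {"tx":0,"ty":0.001,"tz":0,"twist":0.24},
])

```text
t: 57.27
eef_pos: [0.4765, 0.0691, 0.0554]
ee_rot: [3.138, -0.001, -0.685]
force: [3.2, -15.1, 6.5]
width: 0.0141
gripper_force: 12.0
```

>>> arm_command([
  {"tx":0,"ty":0,"tz":0,"twist":0.035},
  {"tx":0,"ty":0,"tz":0,"twist":0.07},
  {"tx":0,"ty":0,"tz":0,"twist":0.105},
  {"tx":0,"ty":0,"tz":0,"twist":0.14},
  {"tx":0,"ty":0,"tz":0,"twist":0.17},
  {"tx":0,"ty":0,"tz":0,"twist":0.2},
  {"tx":0,"ty":0,"tz":0,"twist":0.22},
  {"tx":0,"ty":0,"tz":0,"twist":0.22},
])

```text
t: 57.93
eef_pos: [0.4745, 0.0683, 0.0552]
ee_rot: [3.136, -0.004, -1.375]
force: [-3.5, -15.6, 12.4]
width: 0.014
gripper_force: 12.0
```

```bash
python3 -c "
from h import *
s=get_state(); print(s['eef_pos'],s['ee_rot'],s['width'],np.round(s['force'],1),np.round(s['moment'],2))"
```

```text
[0.47452582 0.06825857 0.05517909] [ 3.13613849 -0.00361826 -1.37530864] 0.014040786780494951 [ -3.5 -15.6  12.4] [-5.22  1.17 -0.02]
```

It has turned about 1.45 rad, past the 1.2 needed. I release, rise, and check everything once more.

>>> arm_command([
  {"tx":0,"ty":0,"tz":0,"twist":0},
  {"tx":0,"ty":0,"tz":0,"twist":0},
  {"tx":0,"ty":0,"tz":0,"twist":0},
  {"tx":0,"ty":0,"tz":-0.05,"twist":0},
  {"tx":0,"ty":0,"tz":-0.15,"twist":0},
  {"tx":0,"ty":0,"tz":-0.3,"twist":0},
  {"tx":0,"ty":0,"tz":-0.4,"twist":0},
  {"tx":0,"ty":0,"tz":-0.4,"twist":0},
], claw=0.5)

```text
t: 58.6
eef_pos: [0.4802, 0.0731, 0.1605]
ee_rot: [-3.132, 0.002, -1.369]
force: [0.8, 0.1, -0.0]
width: 0.0436
gripper_force: 0.0
```

>>> arm_command([
  {"tx":-0.2,"ty":-0.3,"tz":-0.1,"twist":0},
  {"tx":-0.3,"ty":-0.35,"tz":-0.2,"twist":0},
  {"tx":-0.35,"ty":-0.35,"tz":-0.3,"twist":0},
  {"tx":-0.35,"ty":-0.35,"tz":-0.3,"twist":0},
  {"tx":-0.35,"ty":-0.35,"tz":-0.3,"twist":0},
  {"tx":-0.35,"ty":-0.35,"tz":-0.3,"twist":0},
  {"tx":-0.35,"ty":-0.35,"tz":-0.3,"twist":0},
  {"tx":-0.35,"ty":-0.35,"tz":-0.3,"twist":0},
])

```text
t: 59.27
eef_pos: [0.5443, 0.1738, 0.229]
ee_rot: [3.14, -0.0, -1.371]
force: [-0.7, -0.0, 0.0]
width: 0.0441
gripper_force: 0.0
```

Run:
```python
from h import *
d=np.array([np.cos(.075),np.sin(.075),0])
s=get_state(); print(s["eef_pos"],s["ee_rot"],np.round(s["force"],1))
im=save("wrist","pics/w36.png"); c=cal("wrist")
for k,z in dict(long_centre=.029,mid_centre=.029,short_centre=.029,pointer=.034,mark=.034,clamp_grip=.071).items():
    for r in spot_point(k,"wrist")[:1]:
        w=to_world(r["uv"],z,"wrist",c); print(k,np.round(r["uv"],1),round(r["score"],2),w[:2].round(4),"along",round(float(w@d),4))
for k in("long_centre","mid_centre","short_centre"): print(k,block(k,"wrist",.053)[:1])
# grip-bar direction: dark pixels around the knob centre at bar top z=.078
u,v=map(int,to_px([.476,.071,.078],"wrist",c)); g=im.max(2)
np.set_printoptions(linewidth=220); print(u,v); print(g[max(0,v-24):v+25:3,u-24:u+25:2] if 24<u<530 else "")
```

```text
[0.54434523 0.17384869 0.22898792] [ 3.13984015e+00 -3.72682992e-04 -1.37108475e+00] [-0.7 -0.   0. ]
long_centre [286.7 283. ] 0.68 [0.5069 0.3016] along 0.5281
mid_centre [288.8 224.1] 0.71 [0.5214 0.2196] along 0.5364
short_centre [283.  154.7] 0.6 [0.5462 0.1357] along 0.5549
pointer [289.4 282.4] 0.15 [0.5043 0.2973] along 0.5252
mark [274.3 101.3] 0.97 [0.568 0.079] along 0.5723
clamp_grip [366.4 107.1] 0.94 [0.4746 0.0688] along 0.4784
long_centre [(0.97, array([501.8, 314.8]), array([94.5, 31.9]), 0.177)]
mid_centre [(0.86, array([517.5, 214.8]), array([78.8, 57.3]), 0.076)]
short_centre [(0.86, array([534.5, 133.7]), array([57.5, 46.4]), 0.079)]
366 108
[[133 137 129 142 172 189 199 195 186 195 200 198 197 191 193 194 214 218 216 219 219 220 217 212 209]
 [129 117 121 149 192 192 178 137 119 122 124 137 155 196 195 198 197 208 217 218 217 220 214 207 211]
 [117 118 122 119 123 121 119 120 119 120 117  97  89 110 130 132 152 192 192 211 218 218 212 207 212]
 [117 120 121 120 120 121 106  93  82  72  67  74  78  72  73  73  79 157 193 195 214 216 211 209 214]
 [117 119 119 115
[... 622 characters left out ...]
  59  58  58  58  60  61  65  79 125  73  64  70  90 180 193 194 191 136  81  84]
 [ 68  54  59  57  58  57  57  57  56  58  61  62  88 134  73  64  69 127 191 194 191 185 100  74  75]
 [ 88  54  57  57  56  59  55  56  57  56  60  60  99 127  63  60  99 179 193 196 191 182 168 148 130]
 [112  92  55  56  55  56  53  58  57  58  59  62 109 128  59  79 181 193 193 193 191 193 193 191 191]
 [112 115  97  62  54  54  55  53  57  54  57  59 113 117  57  88 186 191 195 200 200 199 193 189 190]
 [115 112 113 108  97  76  65  59  55  63  70  72  71  87 114 166 193 192 185 180 199 218 220 224 224]
 [113 114 111 110 109 112 113 112 114 114 115 113 112 151 197 193 192 190 206 211 215 210 212 209 203]]
```

The modules are in their pockets, the knob bar lies across the rack, the keeper has not been touched since it was set, and the arm is clear. I hand in.

```bash
python3 -c "
from station import *
print(job_done())"
```

```text
the job is handed in; nothing more can be done
None
```

I handed the job in with all three modules seated in the fence corner and in their own pockets, the keeper about 1 mm from the mark and the knob turned about 1.45 rad; the hand-in gave no verdict, and I viewed 15 pictures, one over the limit of 14.

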